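# Change over the splined cogs on the diorama drive

## Robot

A 6-joint arm with a two-finger parallel gripper is mounted at the origin on the work surface. World frame = base frame: x ahead of the robot, y to its left, z up, the work surface at z = 0. Lengths are in m, angles in rad, forces in N, time in s.
With the tool pointing down it reaches from about 0.35 to 0.85 m from the base axis. Payload 8.1 kg.
Tool frame: the origin (TCP) lies midway between the tips of the shut fingers; the grasp point (between the pads) lies 19 mm behind it; z points along the fingers, y is the direction in which the jaws open and shut (so a half turn about z gives the same grasp; the last joint's range is limited). The gripper opens to 93 mm and grips with 3 to 60 N. Pads are 15 mm wide; open, the fingers measure 128 mm over their backs; the gripper's body (75 mm by 188 mm) begins 65 mm behind the grasp point.
Start: joints at [-1.267, 0.13, 1.488, -0, 1.523, -0.085], TCP at [0.227, -0.555, 0.193] pointing down, gripper open.
Joint ranges: [-2.96, 2.96], [-0.89, 2.26], [0.02, 2.5], [-1.34, 4.48], [0, 2.73], [-2.66, 2.66]. Speed limits (rad/s): [2.39, 2.39, 2.79, 3.14, 3.14, 3.14].

## Interface

Orientations are given as a rotation vector (axis times angle).
In Python, from plant import monitor, eyes, ticket gives the robot as it stands.
- The arm moves only by the tool send_rows, never from a script. Its argument "motion" is a list of rows, each a list of 2 entries, a list of its own where there are three numbers: the shift along the tool's x, y, z in m, then the turn about the tool's z in degrees. In form: [[[dx, dy, dz], twist], ...]. A call has 1 to 12 rows; each row is the pose to reach, as a shift and turn from the pose commanded when the call began, along the tool's axes at that moment; what a row does not reach only later rows make up. A row lasts 1/8 s, in which the tool goes at most 62.5 mm and 10.7 degrees, less where a joint would pass 70% of its speed; a pose out of reach is approached as far as the arm can. A call with a gripper value outside its range is refused whole. "jaw" is the finger opening in m, from 0 to 0.093, set as the call begins (left out, the last holds). The fingers move at their own pace and stop on an object; "squeeze" is the grip in N (left out, the last holds). Time passes only in rows, so rows that repeat a pose let the fingers close. It gives the time, the measured TCP pose, the force and the opening at its end, in the units of the state.
- monitor.read_state(): the state, without advancing time (a new reading comes with each control period).
- eyes.read_camera(name): name is "scene" or "top"; returns the picture (400x640x3 uint8, red, green, blue); there is no depth.
- eyes.camera_model(name): a dict with "mtx" (3x3 intrinsics, pixels), "cam_to_world" (4x4, takes a point from camera to world coordinates). Camera axes: x right, y down, z forward; pixel columns grow to the right and rows downward; lengths in m; the calibration is good to about 2 mm. A picture is of the moment at which its call begins. camera_model takes no time and is no camera call.
- ticket.close_job(): hands the job in, once; it reports no verdict.
The state is a dict: "t": time; "q": joint angles; "dq": joint speeds; "joint_torque": joint torques, N m; "tool_pos": TCP position; "orientation": TCP orientation; "force": force on the tool from outside, world axes, zero at the start; "wrist_torque": the same for the moment, N m; "opening": finger opening in m.
Only numpy, scipy, OpenCV 4.12 (cv2) and the standard library are available. Lean on these libraries where they do the work, as an engineer would, in place of code of your own. Each camera call takes 0.05 s, during which the arm holds its last target.

## Task

Set up the cog drive for the harbour model: first pull the locking pin fully up, then lift the three plain square collars off the splined hub and put them in the metal tray. Slide every cog lying on the bench onto the hub, largest at the bottom, turning each so that its wide slot finds the wide master spline and it goes fully home on its own step. Keep the pin up until every cog is home, then press it fully down. Leave the model ship, paint jar and bottle alone.

Things in the scene. Friction and masses are not known exactly. Their poses are not given: they have to be found in the camera images.
- hub: Upright steel splined hub on a fixed grey block 110 x 110 x 18 mm. Origin: on its axis at bench height, z up. Cross section: splines 10 mm wide to +y, -x, -y, master spline 16 wide to +x. Stepped: spline tips 23 from the axis at heights 26-40, 18.5 at 40-54, 14 at 54-67. Cogs slide down until their slot ends meet a shoulder: large on the flange at 26, medium at 40, small at 54. 1.5 mm play each side.
- hub_top (a point): Centre of the hub's top face, 67 mm above the bench, on the axis. As a lead-in the splines' top 4 mm are slimmer: by 0.7 mm a side, the last 2 mm by 1.4 mm a side.
- pin (a joint): Locking pin that slides up and down in the middle of the hub: 0 = pressed fully down (locked, as at the start), 0.009 m = pulled fully up (released). It stays where it is left; moving it takes about 5 N.
- pin_head (a point): Middle of the pin's round head, 12 mm in diameter, 11 mm high, on the hub's axis; 74.5 mm above the bench when down. When down, its underside is 2 mm above the tops of the hub and the small collar. Slimmer than the bores: cogs and collars pass over it.
- collar_large: Plain white square collar, 57 x 57 x 13 mm, no teeth, bore as in the large cog. Starts keyed on the hub, underside 26 mm above the bench (on the large cog's step), faces square to the hub's x and y. Origin: bore axis, underside, z up. Lifts straight off by its faces, past the pin; 1 mm gap to the next collar.
- collar_medium: Plain white square collar, 47 x 47 x 13 mm, no teeth, bore as in the medium cog. Starts keyed on the hub, underside 40 mm above the bench (on the medium cog's step), faces square to the hub's x and y. Origin: bore axis, underside, z up. Lifts straight off by its faces, past the pin; 1 mm gap to the next collar.
- collar_small: Plain white square collar, 38 x 38 x 13 mm, no teeth, bore as in the small cog. Starts keyed on the hub, underside 54 mm above the bench (on the small cog's step), faces square to the hub's x and y. Origin: bore axis, underside, z up. Lifts straight off by its faces, past the pin; 1 mm gap to the next collar.
- tray: Open dark steel parts tray, 170 (x) x 190 (y) x 28 mm high, walls 4 mm, empty, fixed to the bench in a place and yaw that vary. Origin: centre of its underside.
- cog_large: White cog, may be absent; starts flat on the bench, boss up. 90 mm over the teeth, rim 5 thick, then a square boss 57 x 57, 8 high (faces square to its x, y; grip there); 13 high. Origin: bore axis, underside, z up. Cross bore right through: slots 13 wide to +y, -x, -y, master slot 19 to +x (black dot), ending 24.5 from the axis. Home: +x along the hub's +x, underside on the flange, 26 above the bench.
- cog_medium: White cog, may be absent; starts flat on the bench, boss up. 76 mm over the teeth, rim 5 thick, then a square boss 47 x 47, 8 high (faces square to its x, y; grip there); 13 high. Origin: bore axis, underside, z up. Cross bore right through: slots 13 wide to +y, -x, -y, master slot 19 to +x (black dot), ending 20 from the axis. Home: +x along the hub's +x, underside on the shoulder 40 above the bench.
- cog_small: White cog, may be absent; starts flat on the bench, boss up. 64 mm over the teeth, rim 5 thick, then a square boss 38 x 38, 8 high (faces square to its x, y; grip there); 13 high. Origin: bore axis, underside, z up. Cross bore right through: slots 13 wide to +y, -x, -y, master slot 19 to +x (black dot), ending 15.5 from the axis. Home: +x along the hub's +x, underside on the shoulder 54 above the bench.
- model_ship: Bystander: green model ship, about 215 mm long, 44 wide, hull 14 high with taller masts. Leave it alone.
- paint_jar: Bystander: glass paint jar with white lid, 52 mm in diameter, 60 high. Leave it alone.
- varnish_bottle: Bystander: grey bottle with black cap, 40 mm in diameter, 85 high. Leave it alone.

How it is judged:
On the way, in this order (a step that is already met when the one before it is completed fails the run):
1. the locking pin is pulled up while the collars are still on the hub (value of joint pin above 0.006 m and horizontal distance between each of collar_large, collar_medium, collar_small and hub below 0.006 m), for 0.2 s.
2. all three collars lie in the tray, let go, with the pin still up (value of joint pin above 0.006 m and contact force between the fingers and collar_large below 0.2 N and contact force between the fingers and collar_medium below 0.2 N and contact force between the fingers and collar_small below 0.2 N and x of collar_large in the frame of tray between -0.08 and 0.08 m and y of collar_large in the frame of tray between -0.09 and 0.09 m and z of collar_large in the frame of tray between -0.005 and 0.04 m and x of collar_medium in the frame of tray between -0.08 and 0.08 m and y of collar_medium in the frame of tray between -0.09 and 0.09 m and z of collar_medium in the frame of tray between -0.005 and 0.04 m and x of collar_small in the frame of tray between -0.08 and 0.08 m and y of collar_small in the frame of tray between -0.09 and 0.09 m and z of collar_small in the frame of tray between -0.005 and 0.04 m), for 0.2 s.
3. every cog present is fully home on its step of the hub, with the pin still up (value of joint pin above 0.006 m and z of cog_large in the frame of hub between 0.023 and 0.029 m and horizontal distance between each of cog_large, cog_medium, cog_small and hub below 0.004 m and angle between each of cog_large, cog_medium, cog_small's own z axis and vertical below 0.1 rad and z of cog_medium in the frame of hub between 0.037 and 0.043 m and z of cog_small in the frame of hub between 0.051 and 0.057 m), for 0.2 s.
At the end, for the whole second after the job is handed in: The pin is pressed down (within 2.5 mm of its stop); every cog present is level (within 0.1 rad) on the hub's axis (within 4 mm) with its underside within 3 mm of its step; the three collars lie in the tray; all at rest (value of joint pin below 0.0025 m and z of cog_large in the frame of hub between 0.023 and 0.029 m and horizontal distance between each of cog_large, cog_medium, cog_small and hub below 0.004 m and angle between each of cog_large, cog_medium, cog_small's own z axis and vertical below 0.1 rad and z of cog_medium in the frame of hub between 0.037 and 0.043 m and z of cog_small in the frame of hub between 0.051 and 0.057 m and x of collar_large in the frame of tray between -0.08 and 0.08 m and y of collar_large in the frame of tray between -0.09 and 0.09 m and z of collar_large in the frame of tray between -0.005 and 0.04 m and x of collar_medium in the frame of tray between -0.08 and 0.08 m and y of collar_medium in the frame of tray between -0.09 and 0.09 m and z of collar_medium in the frame of tray between -0.005 and 0.04 m and x of collar_small in the frame of tray between -0.08 and 0.08 m and y of collar_small in the frame of tray between -0.09 and 0.09 m and z of collar_small in the frame of tray between -0.005 and 0.04 m and linear speed of each of collar_large, collar_medium, collar_small, cog_large, cog_medium, cog_small below 0.02 m/s); the robot touches nothing.
It fails at once if a bystander is pushed more than 30 mm or tipped over (distance of any of model_ship, paint_jar, varnish_bottle from where it was at the start of the episode above 0.03 m or angle between any of model_ship, paint_jar, varnish_bottle's own z axis and vertical above 0.6 rad).
Of cog_large, cog_medium, cog_small only 2 to 3 are there at a start; the rules pass over those that are not, and their reading is None.
At some moment in a run one of cog_large, cog_medium, cog_small may be knocked a few centimetres aside while the robot is not near it.
It also fails if it takes over 210 s, if anything falls off the work surface, if the arm or the gripper's body presses on something with over 40 N, if the wrist force passes 120 N, or if a joint passes its speed limit or range.

## Working session

There is one attempt and no reset: what is moved stays moved. The work goes in short steps, Python scripts to look and compute and a tool call to move; the robot and the scene stay as the last step left them, time stands still between calls to the robot, and variables do not carry over. Pictures are saved under pics/ and viewed, and the job is handed in when it is done.

Besides the shell and the picture viewer there is one more tool, called as name(argument=value, ...), one argument or row to a line, values as JSON. send_rows: Moves the arm, as the interface text tells. Its arguments: {"type":"object","properties":{"motion":{"type":"array","items":{"type":"array"}},"jaw":{"type":"number"},"squeeze":{"type":"number"}},"required":["motion"]}

```bash
mkdir -p pics; ls
python3 - <<'E'
from plant import monitor, eyes
import cv2,numpy as np
print(monitor.read_state())
for n in("scene","top"):
    im=eyes.read_camera(n); cv2.imwrite(f"pics/{n}0.png",im[:,:,::-1])
    m=eyes.camera_model(n); print(n,np.round(m["mtx"],2),np.round(m["cam_to_world"],4))
E
```

```text
pics
{'t': 0.0, 'q': array([-1.26740280e+00,  1.31166797e-01,  1.48927238e+00,  1.34572008e-05,
        1.52299776e+00, -8.53795162e-02]), 'dq': array([-4.90801802e-04,  8.73460791e-04,  6.70313840e-04,  8.60964528e-05,
        4.99111719e-04,  1.08429910e-03]), 'joint_torque': array([ 2.36355154e-03, -5.59831345e+01, -4.91760743e+01,  7.70199741e-02,
        3.54238646e-02, -1.95575544e-04]), 'tool_pos': array([ 0.22728467, -0.55462073,  0.19238792]), 'orientation': array([-3.08062496e+00, -6.06489202e-01,  2.94007831e-04]), 'force': array([ 0.23369116, -0.11798901, -0.21245228]), 'wrist_torque': array([0.04724988, 0.01952278, 0.02067329]), 'opening': 0.0933016834369283}
scene [[448.19   0.   320.99]
 [  0.   448.19 196.65]
 [  0.     0.     1.  ]] [[-0.7549  0.3353 -0.5637  1.1143]
 [ 0.6559  0.3809 -0.6517  0.6614]
 [-0.0038 -0.8617 -0.5074  0.5804]
 [ 0.      0.      0.      1.    ]]
top [[474.27   0.   313.14]
 [  0.   474.27 197.65]
 [  0.     0.     1.  ]] [[ 2.7600e-02 -9.9820e-01  5.2400e-02  5.0400e-01]
 [-9.9960e-01 -2.7600e-02  4.0000e-04  1.0100e-02]
 [ 1.1000e-03 -5.2400e-02 -9.9860e-01  1.1813e+00]
 [ 0.0000e+00  0.0000e+00  0.0000e+00  1.0000e+00]]
```

View pics/top0.png

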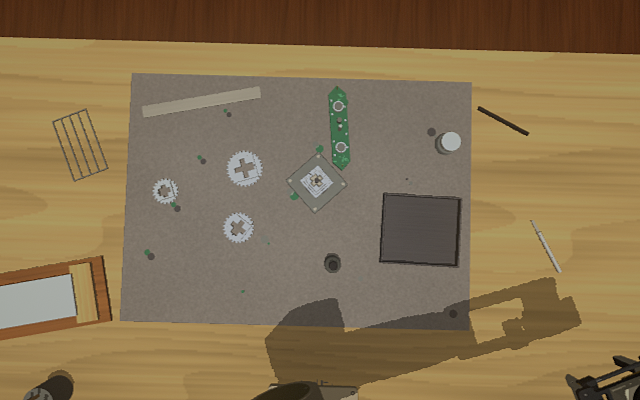

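View pics/scene0.png

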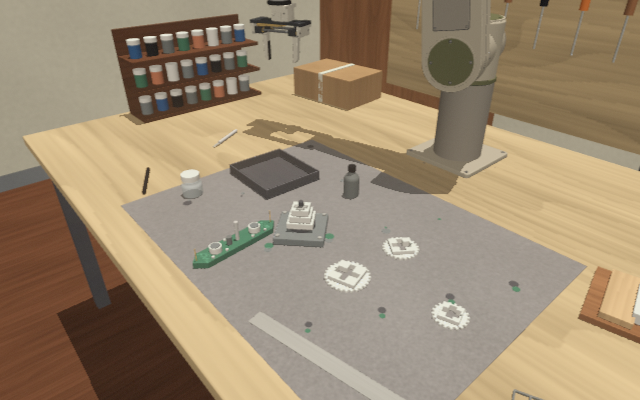

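```bash
cat > H.py <<'E'
import numpy as np,cv2
from plant import monitor,eyes
C={n:eyes.camera_model(n) for n in("scene","top")}
def ray(n,u,v,z):
    m=C[n];T=m["cam_to_world"];d=T[:3,:3]@np.linalg.solve(m["mtx"],[u,v,1.]);o=T[:3,3]
    return (o+d*(z-o[2])/d[2])[:2]
def proj(n,p):
    m=C[n];T=m["cam_to_world"];c=T[:3,:3].T@(np.array(p,float)-T[:3,3]);q=m["mtx"]@c;return q[:2]/q[2]
def snap(n,f=None):
    im=eyes.read_camera(n)[:,:,::-1].copy()
    if f:cv2.imwrite("pics/"+f,im)
    return im
def crop(im,u,v,r,s,f):
    c=im[max(0,v-r):v+r,max(0,u-r):u+r];cv2.imwrite("pics/"+f,cv2.resize(c,None,fx=s,fy=s,interpolation=cv2.INTER_CUBIC))
E
python3 - <<'E'
from H import *
t=cv2.imread("pics/top0.png");s=cv2.imread("pics/scene0.png")
def g(im,u,v,r=35,k=6):return cv2.resize(im[v-r:v+r,u-r:u+r],(400,400) if 0 else (390,290),interpolation=cv2.INTER_CUBIC) 
def sq(im,u,v,r):return cv2.resize(im[v-r:v+r,u-r:u+r],(390,290) if 0 else (290,290),interpolation=cv2.INTER_CUBIC)
a=np.hstack([sq(t,245,168,24),sq(t,238,228,24)])
b=np.hstack([sq(t,165,190,24),sq(t,316,182,34)])
cv2.imwrite("pics/z1.png",np.vstack([a,b]))
a=np.hstack([sq(s,347,276,30),sq(s,400,246,30)])
b=np.hstack([sq(s,450,314,30),sq(s,301,222,34)])
cv2.imwrite("pics/z2.png",np.vstack([a,b]))
E
```

```text
(no output)
```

View pics/z1.png

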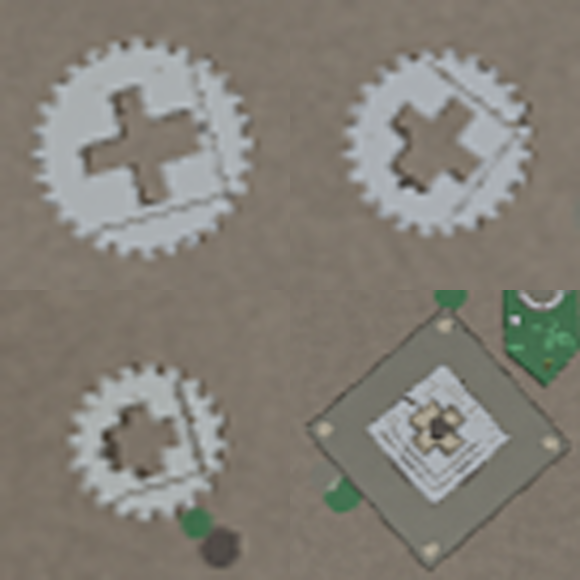

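View pics/z2.png

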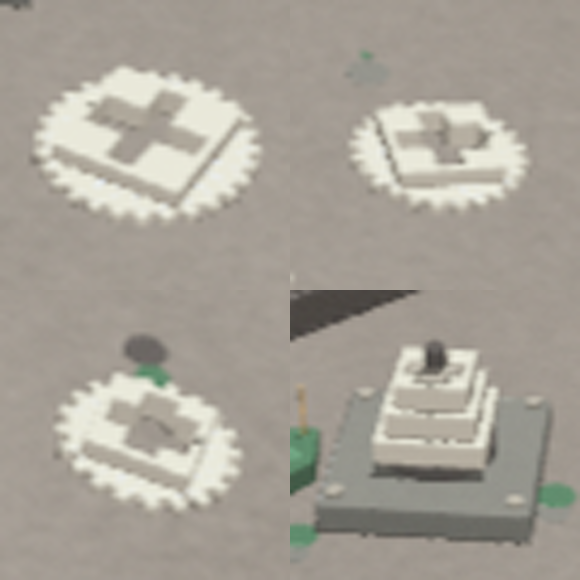

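```bash
cat >> H.py <<'E'
from scipy.ndimage import map_coordinates
def cog(im,u,v,r,rb,n="top"):
    """white cog near pixel: centre from outer contour (z~4mm), slot profile at z=13mm, radius rb"""
    g=im.min(axis=2)
    m=np.zeros(g.shape,np.uint8);m[v-r:v+r,u-r:u+r]=(g>140)[v-r:v+r,u-r:u+r]*255
    cs,_=cv2.findContours(m,cv2.RETR_EXTERNAL,cv2.CHAIN_APPROX_NONE);c=max(cs,key=cv2.contourArea)
    w=np.array([ray(n,*p[0],.004) for p in c],np.float32)
    (x,y),R=cv2.minEnclosingCircle(w);M=cv2.moments(w.reshape(-1,1,2));cen=np.array([M["m10"]/M["m00"],M["m01"]/M["m00"]])
    th=np.radians(np.arange(0,360,1.));
    px=np.array([proj(n,[cen[0]+rb*np.cos(a),cen[1]+rb*np.sin(a),.013]) for a in th])
    f=cv2.GaussianBlur(g,(0,0),.5)
    p=map_coordinates(f.astype(float),[px[:,1],px[:,0]],order=1)
    return cen,(x,y),R,p
def gaps(p,thr=150):
    d=p<thr;k=np.flatnonzero(~d)[0];d=np.roll(d,-k);o=[]
    i=0
    while i<360:
        if d[i]:
            j=i
            while j<360 and d[j]:j+=1
            o.append((round((k+(i+j-1)/2)%360,1),j-i));i=j
        else:i+=1
    return o
E
python3 - <<'E'
from H import *
t=cv2.imread("pics/top0.png")
for nm,u,v,r,rr in(("L",245,168,24,(.017,.020)),("M",238,228,22,(.015,.017)),("S",165,190,18,(.0125,.0135))):
    for rb in rr:
        c,cc,R,p=cog(t,u,v,r,rb);print(nm,np.round(c,4),np.round(cc,4),round(R,4),p.min(),p.max(),gaps(p))
g=t.reshape(400,640,3)[182-36:182+36,316-36:316+36];print(g[36,60],g[36,15],g[36,2], g[60,36])
E
```

```text
L [0.6349 0.1847] [0.6349 0.1844] 0.0455 84.4562172243357 172.44032789338883 [(np.float64(107.0), 49), (np.float64(197.0), 49), (np.float64(286.0), 75), (np.float64(17.5), 50)]
L [0.6349 0.1847] [0.6349 0.1844] 0.0455 80.42555575633214 171.87002169447584 [(np.float64(108.0), 43), (np.float64(197.5), 42), (np.float64(288.0), 63), (np.float64(17.5), 42)]
M [0.4872 0.1951] [0.4879 0.1946] 0.0379 85.72983101207963 171.9528791711225 [(np.float64(54.0), 57), (np.float64(143.5), 84), (np.float64(235.0), 57), (np.float64(324.0), 57)]
M [0.4872 0.1951] [0.4879 0.1946] 0.0379 76.30808417930217 173.39296460537426 [(np.float64(53.0), 49), (np.float64(143.5), 74), (np.float64(234.0), 51), (np.float64(324.0), 49)]
S [0.5717 0.3832] [0.5727 0.3798] 0.0315 70.59127890200861 168.0842198862852 [(np.float64(112.5), 108), (np.float64(287.5), 214)]
S [0.5717 0.3832] [0.5727 0.3798] 0.0315 65.38926684540992 172.08570580473497 [(np.float64(71.0), 13), (np.float64(111.5), 26), (np.float64(147.0), 27), (np.float64(287.5), 210)]
[106 114 114] [108 117 118] [106 117 125] [107 117 117]
```

Run:
```python
from H import *
t=cv2.imread("pics/top0.png")
g=t.min(axis=2);m=(g[190-20:190+20,165-20:165+20]>125).astype(int)
print("\n".join("".join(".#"[k] for k in r) for r in m))
# hub block: gray mask B~G~R ; corner
b=t.astype(int);hsv=cv2.cvtColor(t,cv2.COLOR_BGR2HSV)
print(t[182,290],t[182,340],t[158,316],t[206,316], t[200,360])
# tray
k=(t.max(axis=2)<75).astype(np.uint8);k2=np.zeros_like(k);k2[185:275,370:470]=k[185:275,370:470]
cs,_=cv2.findContours(k2,0,1);c=max(cs,key=cv2.contourArea);print(cv2.contourArea(c))
w=np.array([ray("top",*p[0],.028) for p in c],np.float32);r=cv2.minAreaRect(w);print("tray",r,[proj("top",[*q,.028]).round() for q in cv2.boxPoints(r)])
```

```text
........................................
........................................
........................................
........................................
........................................
........................................
........................................
........................................
....................##..................
................##..##..##..............
.............#..##########..............
............#############.###...........
.............############.###...........
..........###############.###.#.........
..........################.####.........
..........######....######.####.........
........########.....#####.####.#.......
........########.....##..##.#####.......
.........######..........##.####........
.........####............##.####........
.......######............#######........
.......######.............##.#####......
.........####..........#####.###........
.........####..........#####.###........
........######.........######.###.......
........######...#.....######.###.......
..........########....#########.........
..........##############..####..........
.........#############.########.........
............################............
............################............
............##.#############............
...............######.###...............
...................##..##...............
........................................
........................................
........................................
........................................
........................................
........................................
[118 130 133] [106 114 114] [104 113 113] [107 117 117] [105 116 125]
5172.5
tray ((0.494743287563324, -0.2508724331855774), (0.19121001660823822, 0.1683209389448166), 87.76325225830078) [array([458., 267.]), array([461., 197.]), array([383., 192.]), array([379., 261.])]
```

```bash
sed -i 's/(g>140)/(g>thr)/; s/rb,n="top")/rb,n="top",thr=140)/' H.py
python3 - <<'E'
from H import *
t=cv2.imread("pics/top0.png")
for rb in (.011,.0125,.0135):
        c,cc,R,p=cog(t,165,190,20,rb,thr=125);print(np.round(c,4),np.round(cc,4),round(R,4),gaps(p,135),gaps(p,125))
b=cv2.GaussianBlur(t,(0,0),.7).astype(int)
m=((b[:,:,2]-b[:,:,0]<14)&(b[:,:,0]>85)&(b[:,:,1]-b[:,:,0]<14)).astype(np.uint8)
k=np.zeros_like(m);k[148:218,282:352]=m[148:218,282:352]
k=cv2.morphologyEx(k,cv2.MORPH_OPEN,np.ones((3,3),np.uint8))
cs,_=cv2.findContours(k,0,1);c=max(cs,key=cv2.contourArea);print(cv2.contourArea(c))
w=np.array([ray("top",*p[0],.018) for p in c],np.float32);r=cv2.minAreaRect(cv2.convexHull(w));print("hub",r,[proj("top",[*q,.018]).round(1) for q in cv2.boxPoints(r)])
# white collars
g=t.min(axis=2);k=np.zeros_like(m);k[160:205,295:338]=(g[160:205,295:338]>135)
cs,_=cv2.findContours(k,0,1);c=max(cs,key=cv2.contourArea)
w=np.array([ray("top",*p[0],.039) for p in c],np.float32);r=cv2.minAreaRect(w);print("col",r)
k[:]=0;a=(t.max(axis=2)<75)[174:190,308:325];print(np.argwhere(a).mean(0)+[174,308],a.sum())
v,u=np.argwhere(a).mean(0)+[174,308];print(ray("top",u,v,.08))
print("\n".join("".join("%4d"%x for x in r) for r in g[172:193,303:330]))
s=cv2.imread("pics/scene0.png")
E
```

```text
[0.5728 0.3796] [0.5726 0.3793] 0.0325 [(np.float64(290.5), 72), (np.float64(108.5), 262)] [(np.float64(289.0), 61), (np.float64(108.5), 250)]
[0.5728 0.3796] [0.5726 0.3793] 0.0325 [(np.float64(108.0), 109), (np.float64(197.0), 67), (np.float64(289.0), 61), (np.float64(17.0), 63)] [(np.float64(109.5), 96), (np.float64(197.0), 59), (np.float64(288.5), 56), (np.float64(18.0), 57)]
[0.5728 0.3796] [0.5726 0.3793] 0.0325 [(np.float64(110.0), 91), (np.float64(197.5), 60), (np.float64(288.5), 58), (np.float64(16.5), 56)] [(np.float64(110.0), 85), (np.float64(198.0), 55), (np.float64(288.5), 54), (np.float64(17.0), 51)]
1812.0
hub ((0.5977119207382202, 0.010404922068119049), (0.10958520323038101, 0.12591253221035004), 42.94560623168945) [array([309. , 218.1]), array([347.5, 184.2]), array([318., 151.]), array([279.6, 184.6])]
col ((0.6036718487739563, 0.0038060136139392853), (0.05812074989080429, 0.057452183216810226), 43.705894470214844)
[181.25 315.75] 4
[0.60022152 0.00544518]
 104 105 104 105 100 108 151 178 176 174 165 158 172 173 172 170 163 159 166 162 159 113  92 104 105 107 106
 1
[... 1477 characters left out ...]
97 101 149 162 137 156 165 145 144 174 170 140
 105  99 112 158 165 122 149 163 128 146 172 171 174 173 173 163 160 168 145 153 170 154 156 175 171 142 105
 107 107  92 106 158 157 116 151 164 137 150 174 172 171 173 173 165 139 151 161 122 141 178 161 105 108 104
 107 109 100  77 121 172 155 117 151 165 148 161 172 171 172 167 147 153 160 123 143 179 166 108  94 108 106
 110 109 108  98  80 124 168 164 150 163 158 133 161 174 160 145 171 161 125 135 175 147  90  90 106 109 107
 107 107 108 108  99  78 135 181 158 135 160 162 148 151 156 171 168 160 173 167 127  80  89 106 108 107 107
 107 107 108 108 109  95  86 146 177 161 157 173 163 156 173 161 144 176 170 124  76  90 107 110 109 108 107
```

Run:
```python
from H import *
t=cv2.imread("pics/top0.png");s=cv2.imread("pics/scene0.png")
def sq(im,u,v,r):return cv2.resize(im[v-r:v+r,u-r:u+r],(390,390),interpolation=cv2.INTER_CUBIC)
cv2.imwrite("pics/z3.png",np.hstack([sq(t,316,181,13),sq(s,301,215,18)]))
```

```text
(no output)
```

View pics/z3.png

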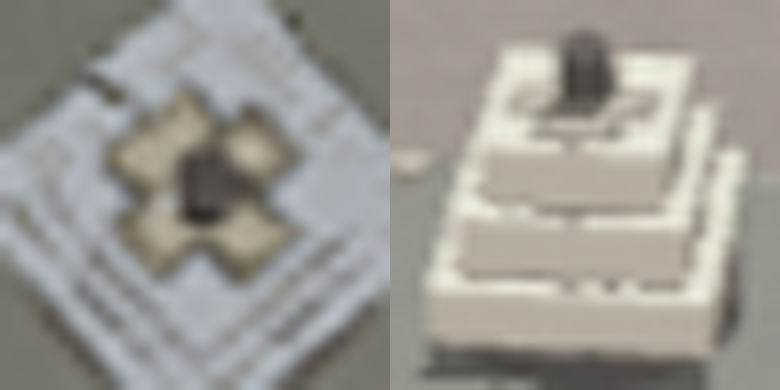

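Run:
```python
from H import *
t=cv2.imread("pics/top0.png");g=t.min(axis=2).astype(float)
W=[]
for a,b in((445,325),(322,428),(432,550),(550,442)):
    u=282+(a-290)*68/290;v=148+(b-290)*68/290;u0,v0=int(round(u)),int(round(v))
    p=np.clip(g[v0-3:v0+4,u0-3:u0+4]-118,0,None);yy,xx=np.mgrid[v0-3:v0+4,u0-3:u0+4]
    c=((p*xx).sum()/p.sum(),(p*yy).sum()/p.sum());W.append(ray("top",*c,.020));print(np.round(c,2),p.sum(),p.max(),W[-1])
W=np.array(W);print(W.mean(0))
d=W[0]-W[2];e=W[1]-W[3];print(np.linalg.norm(d),np.linalg.norm(e),np.degrees(np.arctan2(d[1],d[0])),np.degrees(np.arctan2(e[1],e[0])))
for i in range(4):
    q=W[(i+1)%4]-W[i];print(np.linalg.norm(q),np.degrees(np.arctan2(q[1],q[0])))
# pin head
yy,xx=np.mgrid[174:190,308:325];p=np.clip(85-t.max(axis=2)[174:190,308:325].astype(float),0,None)
c=((p*xx).sum()/p.sum(),(p*yy).sum()/p.sum());print(c,ray("top",*c,.080))
s=cv2.imread("pics/scene0.png");print(s[200:216,295:308].max(axis=2))
```

```text
[317.85 155.84] 155.0 29.0 [0.66837985 0.00173339]
[289.61 180.1 ] 175.0 30.0 [0.60650844 0.06945848]
[314.52 208.56] 216.0 36.0 [0.53831711 0.00636327]
[342.74 183.49] 182.0 33.0 [ 0.60176978 -0.06121177]
[0.60374379 0.00408584]
0.13014512113622717 0.130756152474568 -2.038714785390781 87.92311977617211
0.09173200391203681 132.41379062147675
0.09290351728494219 -137.22291913955596
0.09269642637154869 -46.80203833176564
0.0916460327556912 43.37962425899801
(np.float64(316.1953125), np.float64(180.765625)) [0.60138188 0.00443907]
[[166 164 162 151 129 115 116 130 153 162 161 159 156]
 [198 197 186 148 110 107 106 108 144 163 162 159 159]
 [229 229 216 164  90  96  98  90 153 202 221 226 219]
 [233 232 219 166  76  81  81  78 132 199 228 232 231]
 [214 214 201 152  75  79  78  74 114 201 232 233 232]
 [190 194 191 156  75  78  77  76 119 174 194 194 199]
 [188 193 171 122  97  97 101 109 171 196 192 177 178]
 [187 161 137 122 118 119 120 161 182 174 172 165 197]
 [220 186 170 187 187 187 187 191 170 183 209 207 219]
 [210 171 163 161 162 167 172 171 153 186 223 230 231]
 [220 216 215 205 166 180 209 209 213 224 232 232 232]
 [188 189 189 186 180 182 187 193 200 202 203 203 202]
 [181 180 180 181 181 181 180 182 182 183 183 184 183]
 [181 181 181 182 180 181 180 182 181 181 181 180 180]
 [180 181 181 180 180 181 180 180 181 181 182 181 181]
 [173 176 181 181 181 181 181 181 180 180 181 180 180]]
```

Run:
```python
from H import *
for z in(.069,.0745,.080):print(proj("scene",[.6037,.0041,z]),proj("top",[.6037,.0041,z]))
s=monitor.read_state();from scipy.spatial.transform import Rotation as R
M=R.from_rotvec(s["orientation"]).as_matrix();print(M.round(3));
print(np.degrees(np.arctan2(M[1,0],M[0,0])))
```

```text
[300.87838322 205.39893491] [316.3310244  180.19905783]
[300.81111958 203.24085094] [316.34938143 179.98972729]
[300.74346894 201.07035011] [316.36792095 179.77831581]
[[ 0.925  0.379 -0.   ]
 [ 0.379 -0.925  0.002]
 [ 0.    -0.002 -1.   ]]
22.274220402222525
```

```bash
cat >> H.py <<'E'
from scipy.spatial.transform import Rotation as R
def plan(x,y,z,psi):
    s=monitor.read_state();M=R.from_rotvec(s["orientation"]).as_matrix();p=s["tool_pos"]
    cur=np.degrees(np.arctan2(M[1,0],M[0,0]));d=M.T@(np.array([x,y,z])-p)
    tw=-(psi-cur); tw=(tw+180)%360-180
    q6=np.degrees(s["q"][5]);q1n=np.degrees(np.arctan2(y,x))
    print("t",round(s["t"],2),"pos",p.round(4),"psi",round(cur,2),"F",s["force"].round(2),"T",s["wrist_torque"].round(2),"open",round(s["opening"],4))
    print(" shift",d.round(4),"twist",round(tw,2),"q6 end",round(q6+(q1n-np.degrees(s["q"][0]))+tw,1),"dist",round(np.linalg.norm(d),3))
E
python3 -c "
from H import *
plan(.6037,.0041,.19,133)"
```

```text
t 0.1 pos [ 0.2273 -0.5547  0.1925] psi 22.27 F [-0.44  0.07 -0.62] T [-0.05  0.07 -0.02] open 0.0928
 shift [ 0.5601 -0.3744  0.0032] twist -110.73 q6 end -42.6 dist 0.674
```

send_rows(
  motion=[
    [[0.56,-0.374,0.0],-110.7],
    [[0.56,-0.374,0.0],-110.7],
    [[0.56,-0.374,0.0],-110.7],
    [[0.56,-0.374,0.0],-110.7],
    [[0.56,-0.374,0.0],-110.7],
    [[0.56,-0.374,0.0],-110.7],
    [[0.56,-0.374,0.0],-110.7],
    [[0.56,-0.374,0.0],-110.7],
    [[0.56,-0.374,0.0],-110.7],
    [[0.56,-0.374,0.0],-110.7],
    [[0.56,-0.374,0.0],-110.7],
    [[0.56,-0.374,0.0],-110.7],
  ],
  jaw=0.035,
)

```text
t: 1.6
tool_pos: [0.6045, 0.0064, 0.1923]
orientation: [-1.246, -2.882, -0.0]
force: [-0.2, 0.1, -0.0]
opening: 0.0348
```

```bash
python3 -c "
from H import *
plan(.6037,.0041,.1,133)
snap('scene','s1.png')"
```

```text
t 1.6 pos [0.6045 0.0064 0.1923] psi 133.25 F [-0.16  0.07 -0.05] T [-0.06 -0.13  0.01] open 0.0348
 shift [-0.0013 -0.0021  0.0923] twist 0.25 q6 end -42.6 dist 0.092
```

View pics/s1.png

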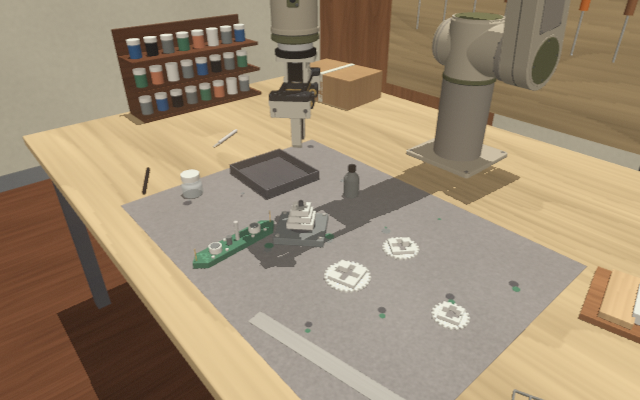

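send_rows(
  motion=[
    [[-0.001,-0.002,0.04],0.2],
    [[-0.001,-0.002,0.092],0.2],
    [[-0.001,-0.002,0.092],0.2],
    [[-0.001,-0.002,0.092],0.2],
  ],
)

```text
t: 2.15
tool_pos: [0.6036, 0.0001, 0.1033]
orientation: [1.26, 2.877, 0.0]
force: [1.1, -0.0, 0.7]
opening: 0.0353
```

```bash
python3 -c "
from H import *
plan(.6037,.0041,.0705,133)
t=snap('top');s=snap('scene')
def sq(im,u,v,r):return cv2.resize(im[v-r:v+r,u-r:u+r],(390,390),interpolation=cv2.INTER_CUBIC)
cv2.imwrite('pics/z4.png',np.hstack([sq(t,316,181,40),sq(s,301,190,40)]))
p=monitor.read_state()['tool_pos'];print(proj('scene',p))"
```

```text
t 2.15 pos [6.036e-01 1.000e-04 1.033e-01] psi 132.7 F [ 1.1  -0.03  0.69] T [-0.01 -0.16 -0.02] open 0.0353
 shift [0.0029 0.0027 0.0328] twist -0.3 q6 end -42.6 dist 0.033
[298.89622423 190.71637265]
```

View pics/z4.png

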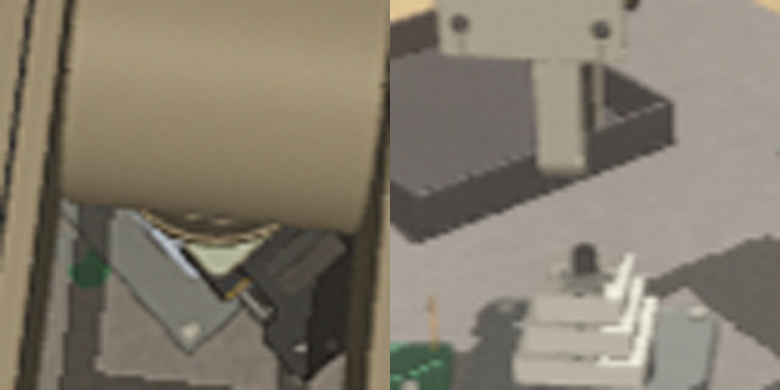

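send_rows(
  motion=[
    [[0,0,0],0],
    [[0,0,0],0],
    [[0,0,0],0],
  ],
)

```text
t: 2.62
tool_pos: [0.6034, 0.0011, 0.1019]
orientation: [1.258, 2.878, 0.0]
force: [0.3, 0.5, -1.1]
opening: 0.0354
```

```bash
python3 -c "
from H import *
plan(.6037,.0041,.0705,133)"
```

```text
t 2.62 pos [0.6034 0.0011 0.1019] psi 132.78 F [ 0.29  0.46 -1.05] T [-0.04 -0.17 -0.03] open 0.0354
 shift [0.002  0.0023 0.0314] twist -0.22 q6 end -42.6 dist 0.032
```

send_rows(
  motion=[
    [[0.002,0.002,0.0],-0.2],
    [[0.002,0.002,0.02],-0.2],
    [[0.002,0.002,0.031],-0.2],
    [[0.002,0.002,0.031],-0.2],
    [[0.002,0.002,0.031],-0.2],
    [[0.002,0.002,0.031],-0.2],
  ],
)

```text
t: 3.38
tool_pos: [0.6037, 0.0038, 0.0711]
orientation: [1.253, 2.88, 0.001]
force: [-0.4, 0.5, -0.3]
opening: 0.0351
```

```bash
python3 -c "
from H import *
plan(.6037,.0041,.0705,133)
t=snap('top');s=snap('scene')
def sq(im,u,v,r):return cv2.resize(im[v-r:v+r,u-r:u+r],(390,390),interpolation=cv2.INTER_CUBIC)
cv2.imwrite('pics/z5.png',np.hstack([sq(t,316,181,40),sq(s,301,200,25)]))"
```

```text
t 3.38 pos [0.6037 0.0038 0.0711] psi 132.97 F [-0.44  0.47 -0.34] T [-0.01 -0.09  0.04] open 0.0351
 shift [0.0002 0.0002 0.0006] twist -0.03 q6 end -42.6 dist 0.001
```

View pics/z5.png

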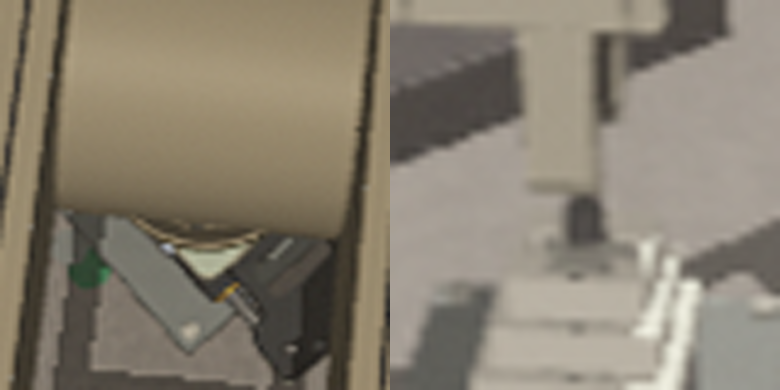

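send_rows(
  motion=[
    [[0,0,0],0],
    [[0,0,0],0],
    [[0,0,0],0],
    [[0,0,0],0],
    [[0,0,0],0],
  ],
  jaw=0.0,
  squeeze=25,
)

```text
t: 4.1
tool_pos: [0.6032, 0.0039, 0.0704]
orientation: [-1.253, -2.881, 0.0]
force: [0.4, 0.0, -1.3]
opening: 0.0006
```

```bash
python3 -c "
from H import *
plan(.6037,.0041,.0705,133)"
```

```text
t 4.1 pos [0.6032 0.0039 0.0704] psi 132.98 F [ 0.41  0.04 -1.26] T [-0.   -0.14  0.08] open 0.0006
 shift [-0.0002  0.0005 -0.0001] twist -0.02 q6 end -42.6 dist 0.001
```

```bash
python3 -c "
from H import *
s=snap('scene')
cv2.imwrite('pics/z6.png',cv2.resize(s[160:240,261:341],(560,560),interpolation=cv2.INTER_CUBIC))
print(proj('scene',[.6032,.0039,.0704]))"
```

```text
[300.9829534  204.73527595]
```

View pics/z6.png

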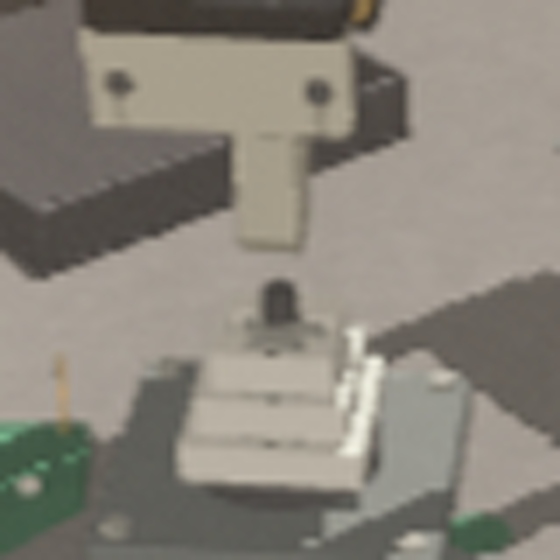

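send_rows(
  motion=[
    [[0,0,0.004],0],
    [[0,0,0.004],0],
    [[0,0,0.008],0],
    [[0,0,0.008],0],
  ],
)

```text
t: 4.65
tool_pos: [0.6029, 0.0039, 0.0619]
orientation: [-1.253, -2.88, 0.0]
force: [-0.7, -0.6, -0.0]
opening: 0.0006
```

```bash
python3 -c "
from H import *
plan(.6037,.0041,.0705,133)
s=snap('scene')
cv2.imwrite('pics/z7.png',cv2.resize(s[160:240,261:341],(560,560),interpolation=cv2.INTER_CUBIC))
snap('top','t7.png')"
```

```text
t 4.65 pos [0.6029 0.0039 0.0619] psi 132.97 F [-0.66 -0.64 -0.  ] T [-0.01 -0.17 -0.05] open 0.0006
 shift [-0.0004  0.0007 -0.0086] twist -0.03 q6 end -42.6 dist 0.009
```

View pics/z7.png

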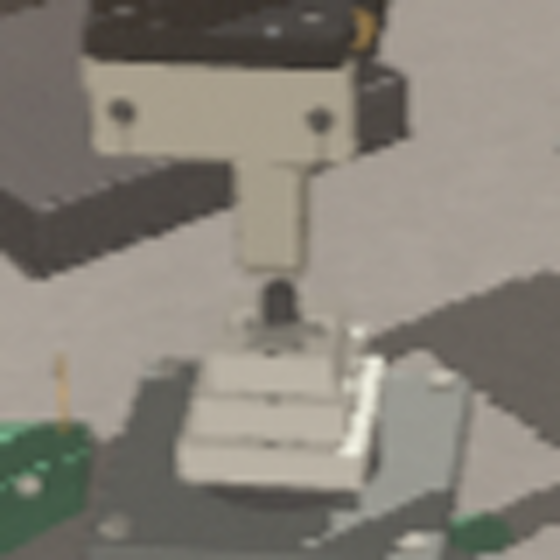

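View pics/t7.png

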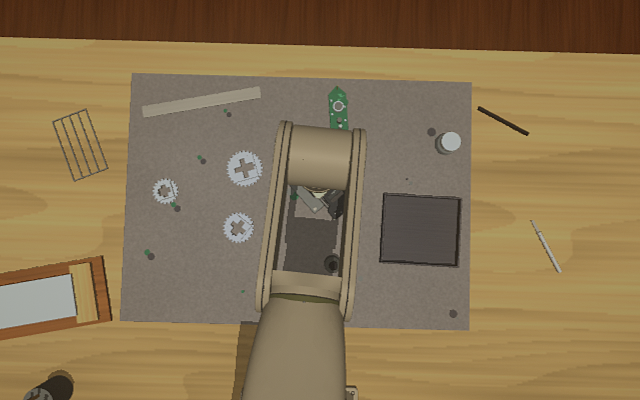

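```bash
python3 -c "
from H import *
print(proj('scene',[.2273,-.5547,.1925]),proj('top',[.2273,-.5547,.1925]))
s=cv2.imread('pics/scene0.png');t=cv2.imread('pics/top0.png')
cv2.imwrite('pics/z8.png',np.hstack([cv2.resize(s[0:80,240:320],(390,390),interpolation=cv2.INTER_CUBIC),cv2.resize(t[320:400,560:640],(390,390),interpolation=cv2.INTER_CUBIC)]))
for e in(.0,.0466):
  for sg in (1,-1):
    a=np.radians(22.27-90);print(e,proj('scene',[.2273+sg*e*np.cos(a),-.5547+sg*e*np.sin(a),.1925]))
"
```

```text
[282.88505651  68.32905298] [584.14014388 365.1961107 ]
0.0 [282.88505651  68.32905298]
0.0 [282.88505651  68.32905298]
0.0466 [270.97177084  66.7505675 ]
0.0466 [295.09225395  69.94648116]
```

View pics/z8.png

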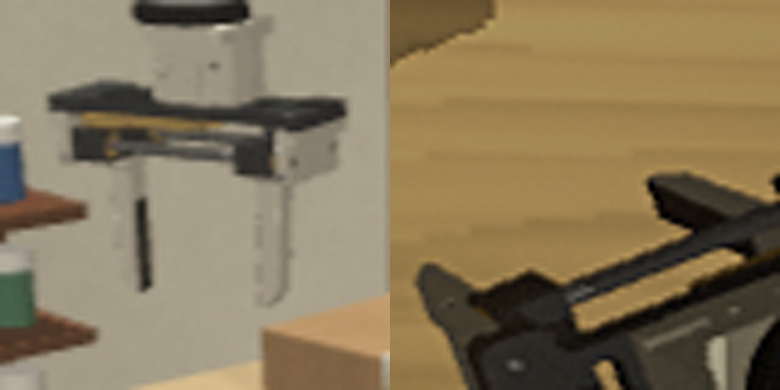

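send_rows(
  motion=[
    [[0,0,0.003],0],
    [[0,0,0.004],0],
    [[0,0,0.006],0],
    [[0,0,0.006],0],
  ],
)

```text
t: 5.25
tool_pos: [0.603, 0.0039, 0.0561]
orientation: [-1.253, -2.88, 0.0]
force: [0.4, -0.1, 0.1]
opening: 0.0006
```

send_rows(
  motion=[
    [[0,0,0.001],0],
    [[0,0,0.002],0],
    [[0,0,0.002],0],
  ],
)

```text
t: 5.62
tool_pos: [0.6034, 0.0039, 0.0551]
orientation: [1.253, 2.881, 0.0]
force: [-2.7, -0.1, 5.3]
opening: 0.0006
```

send_rows(
  motion=[
    [[0,0,0.001],0],
    [[0,0,0.002],0],
    [[0,0,0.002],0],
  ],
)

```text
t: 6.0
tool_pos: [0.6035, 0.0038, 0.0549]
orientation: [1.253, 2.88, 0.0]
force: [-10.3, 0.8, 19.2]
opening: 0.0005
```

send_rows(
  motion=[
    [[0,0,-0.008],0],
    [[0,0,-0.012],0],
    [[0,0,-0.012],0],
    [[0,0,-0.012],0],
  ],
  jaw=0.03,
)

```text
t: 6.5
tool_pos: [0.603, 0.0039, 0.064]
orientation: [-1.253, -2.88, 0.0]
force: [-0.2, -0.4, 0.1]
opening: 0.0293
```

```bash
python3 -c "
from H import *
plan(.6037,.0041,.046,133)"
```

```text
t 6.5 pos [0.603  0.0039 0.064 ] psi 132.97 F [-0.25 -0.36  0.13] T [ 0.04 -0.11 -0.01] open 0.0293
 shift [-0.0003  0.0007  0.018 ] twist -0.03 q6 end -42.6 dist 0.018
```

send_rows(
  motion=[
    [[0,0,0.01],0],
    [[0,0,0.015],0],
    [[0,0,0.018],0],
    [[0,0,0.018],0],
    [[0,0,0.018],0],
  ],
)

```text
t: 7.12
tool_pos: [0.6034, 0.0039, 0.0466]
orientation: [1.253, 2.881, 0.0]
force: [-0.0, -0.2, -0.6]
opening: 0.0298
```

send_rows(
  motion=[
    [[0,0,0],0],
    [[0,0,0],0],
    [[0,0,0],0],
    [[0,0,0],0],
    [[0,0,0],0],
  ],
  jaw=0.0,
)

```text
t: 7.75
tool_pos: [0.6041, 0.0045, 0.0468]
orientation: [1.252, 2.88, 0.002]
force: [4.7, 3.6, -2.0]
opening: 0.0112
```

```bash
python3 -c "
from H import *
plan(.6037,.0041,.046,133)
s=snap('scene')
cv2.imwrite('pics/z9.png',cv2.resize(s[160:240,261:341],(560,560),interpolation=cv2.INTER_CUBIC))"
```

```text
t 7.75 pos [0.6041 0.0045 0.0468] psi 132.99 F [ 4.7   3.61 -2.02] T [ 0.58 -0.84  0.05] open 0.0112
 shift [-0.     -0.0006  0.0008] twist -0.01 q6 end -42.6 dist 0.001
```

View pics/z9.png

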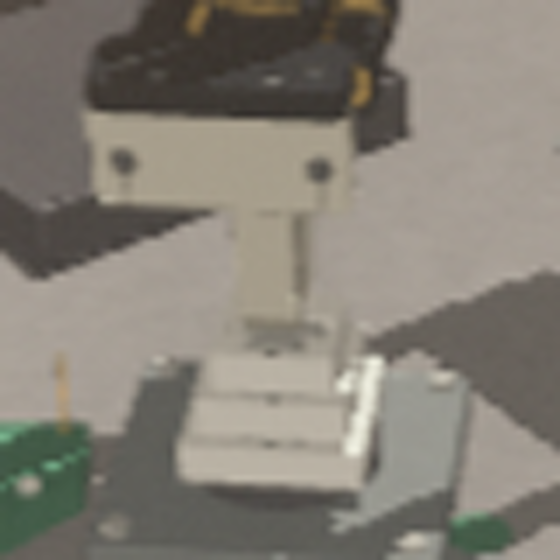

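send_rows(
  motion=[
    [[0,0.001,0.0],0],
    [[0,0.001,0.0],0],
  ],
)

```text
t: 8.05
tool_pos: [0.6042, 0.0045, 0.0468]
orientation: [1.253, 2.88, 0.0]
force: [0.6, 1.4, 2.9]
opening: 0.0106
```

send_rows(
  motion=[
    [[0,0,-0.002],0],
    [[0,0,-0.004],0],
    [[0,0,-0.006],0],
    [[0,0,-0.008],0],
    [[0,0,-0.009],0],
    [[0,0,-0.009],0],
    [[0,0,-0.009],0],
  ],
)

```text
t: 8.93
tool_pos: [0.6041, 0.0046, 0.0553]
orientation: [1.253, 2.881, 0.0]
force: [4.8, 1.7, -5.1]
opening: 0.0108
```

```bash
python3 -c "
from H import *
plan(.6037,.0041,.046,133)
s=snap('scene')
cv2.imwrite('pics/z10.png',cv2.resize(s[160:240,261:341],(560,560),interpolation=cv2.INTER_CUBIC))"
```

```text
t 8.93 pos [0.6041 0.0046 0.0553] psi 132.98 F [ 4.82  1.67 -5.09] T [ 0.22 -1.1  -0.01] open 0.0108
 shift [-0.0001 -0.0006  0.0093] twist -0.02 q6 end -42.6 dist 0.009
```

View pics/z10.png

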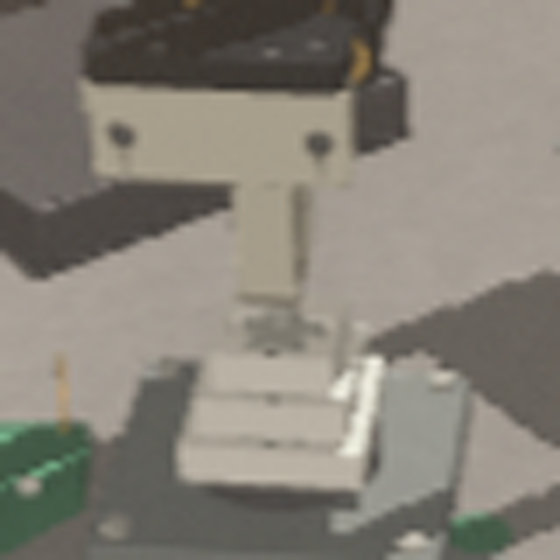

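send_rows(
  motion=[
    [[0,0,-0.001],0],
    [[0,0,-0.002],0],
    [[0,0,-0.002],0],
  ],
)

```text
t: 9.35
tool_pos: [0.6039, 0.0046, 0.056]
orientation: [-1.253, -2.881, -0.0]
force: [9.9, 0.6, -13.8]
opening: 0.0111
```

send_rows(
  motion=[
    [[0,0,0],0],
    [[0,0,0],0],
    [[0,0,0],0],
    [[0,0,-0.02],0],
    [[0,0,-0.02],0],
    [[0,0,-0.02],0],
  ],
  jaw=0.03,
)

```text
t: 10.1
tool_pos: [0.6044, 0.0045, 0.0782]
orientation: [1.253, 2.88, 0.001]
force: [-0.0, 0.6, -0.3]
opening: 0.0304
```

```bash
python3 -c "
from H import *
plan(.6041,.0046,.053,43)
s=snap('scene')
cv2.imwrite('pics/z11.png',cv2.resize(s[160:240,261:341],(560,560),interpolation=cv2.INTER_CUBIC))"
```

```text
t 10.1 pos [0.6044 0.0045 0.0782] psi 132.98 F [-0.02  0.63 -0.3 ] T [-0.02 -0.14 -0.04] open 0.0304
 shift [ 0.0003 -0.0002  0.0252] twist 89.98 q6 end 47.4 dist 0.025
```

View pics/z11.png

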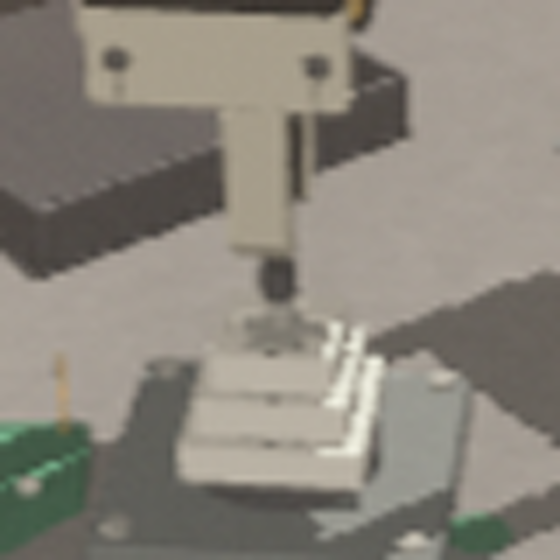

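send_rows(
  motion=[
    [[0,0,0],10],
    [[0,0,0],20],
    [[0,0,0],30],
    [[0,0,0],40],
    [[0,0,0],50],
    [[0,0,0],60],
    [[0,0,0],70],
    [[0,0,0],80],
    [[0,0,0],90],
    [[0,0,0.01],90],
    [[0,0,0.019],90],
    [[0,0,0.019],90],
  ],
)

```text
t: 11.65
tool_pos: [0.6026, 0.0047, 0.0565]
orientation: [-2.921, -1.154, 0.004]
force: [0.2, -0.5, 0.6]
opening: 0.0301
```

send_rows(
  motion=[
    [[0,0,0],0],
    [[0,0,0],0],
    [[0,0,0],0],
    [[0,0,0],0],
    [[0,0,0],0],
  ],
  jaw=0.0,
  squeeze=15,
)

```text
t: 12.28
tool_pos: [0.6037, 0.0052, 0.0587]
orientation: [-2.922, -1.151, 0.0]
force: [-3.8, 4.1, 3.7]
opening: 0.0107
```

```bash
python3 -c "
from H import *
plan(.6041,.0046,.053,43)"
```

```text
t 12.28 pos [0.6037 0.0052 0.0587] psi 43.0 F [-3.81  4.13  3.65] T [ 0.68  0.73 -0.04] open 0.0107
 shift [-0.0001  0.0007  0.0057] twist 0.0 q6 end 47.4 dist 0.006
```

send_rows(
  motion=[
    [[0,-0.001,0],0],
    [[0,-0.001,0],0],
    [[0,-0.001,0],0],
  ],
)

```text
t: 12.65
tool_pos: [0.6036, 0.0052, 0.0587]
orientation: [2.923, 1.151, 0.001]
force: [0.3, 2.3, 2.1]
opening: 0.0112
```

```bash
python3 -c "
from H import *
plan(.6041,.0046,.053,43)"
```

```text
t 12.65 pos [0.6036 0.0052 0.0587] psi 42.97 F [0.34 2.3  2.08] T [ 0.23  0.08 -0.03] open 0.0112
 shift [-0.0001  0.0008  0.0057] twist -0.03 q6 end 47.4 dist 0.006
```

send_rows(
  motion=[
    [[0,0,0],0],
    [[0,0,-0.01],0],
    [[0,0,-0.025],0],
    [[0,0,-0.025],-10],
    [[0,0,-0.025],-20],
    [[0,0,-0.025],-30],
    [[0,0,-0.025],-40],
    [[0,0,-0.025],-50],
    [[0,0,-0.025],-60],
    [[0,0,-0.025],-70],
    [[0,0,-0.025],-80],
    [[0,0,-0.025],-90],
  ],
  jaw=0.055,
)

```text
t: 14.15
tool_pos: [0.604, 0.0052, 0.085]
orientation: [1.244, 2.883, 0.001]
force: [0.3, 0.7, 1.0]
opening: 0.0548
```

send_rows(
  motion=[
    [[0,0,0],0],
    [[0,0,0],0],
  ],
)

```text
t: 14.4
tool_pos: [0.6036, 0.0052, 0.0842]
orientation: [1.259, 2.877, 0.001]
force: [0.2, -0.3, 0.4]
opening: 0.0551
```

```bash
python3 -c "
from H import *
plan(.6036,.0052,.0315,133)
snap('top','t12.png')
s=snap('scene')
cv2.imwrite('pics/z12.png',cv2.resize(s[160:240,261:341],(560,560),interpolation=cv2.INTER_CUBIC))"
```

```text
t 14.4 pos [0.6036 0.0052 0.0842] psi 132.74 F [ 0.17 -0.33  0.4 ] T [-0.04 -0.15  0.  ] open 0.0551
 shift [ 0.     -0.0001  0.0527] twist -0.26 q6 end -42.5 dist 0.053
```

View pics/z12.png

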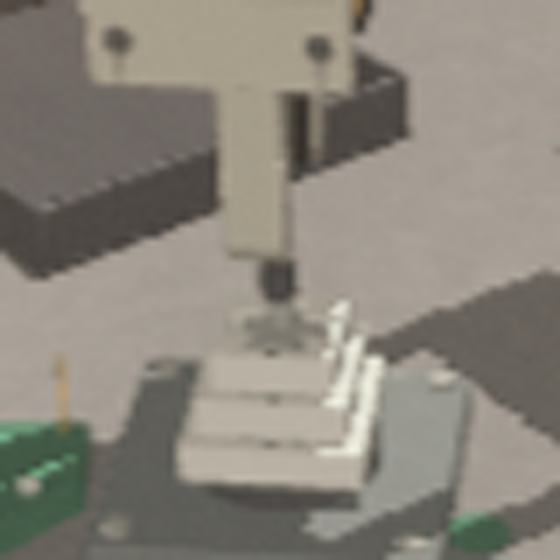

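Pin still up. Descend on the small collar and grip.

send_rows(
  motion=[
    [[0,0,0.02],0],
    [[0,0,0.04],0],
    [[0,0,0.052],0],
    [[0,0,0.052],0],
    [[0,0,0.052],0],
  ],
)

```text
t: 15.12
tool_pos: [0.6036, 0.0053, 0.0317]
orientation: [1.253, 2.88, 0.0]
force: [-0.5, -0.9, -0.5]
opening: 0.0549
```

send_rows(
  motion=[
    [[0,0,0],0],
    [[0,0,0],0],
    [[0,0,0],0],
    [[0,0,0],0],
  ],
  jaw=0.0,
  squeeze=25,
)

```text
t: 15.62
tool_pos: [0.6038, 0.0053, 0.0321]
orientation: [1.253, 2.88, 0.001]
force: [-0.8, -0.8, 3.6]
opening: 0.0377
```

send_rows(
  motion=[
    [[0,0,-0.003],0],
    [[0,0,-0.006],0],
    [[0,0,-0.012],0],
    [[0,0,-0.02],0],
    [[0,0,-0.03],0],
    [[0,0,-0.045],0],
    [[0,0,-0.06],0],
    [[0,0,-0.07],0],
    [[0,0,-0.07],0],
  ],
)

```text
t: 16.75
tool_pos: [0.6042, 0.0052, 0.1029]
orientation: [1.252, 2.879, 0.001]
force: [-0.7, 0.5, 0.3]
opening: 0.0374
```

```bash
python3 -c "
from H import *
a=np.radians(-2.24);f=lambda x,y:(.4947+x*np.cos(a)-y*np.sin(a),-.2509+.0011+x*np.sin(a)+y*np.cos(a))
for n,y in(('S',.055),('M',.003),('L',-.055)):print(n,np.round(f(0,y),4))
plan(*f(0,.055),.1,87.8)
s=snap('scene')
cv2.imwrite('pics/z13.png',cv2.resize(s[140:240,251:351],(560,560),interpolation=cv2.INTER_CUBIC))"
```

```text
S [ 0.4968 -0.1948]
M [ 0.4948 -0.2468]
L [ 0.4926 -0.3048]
t 16.75 pos [0.6042 0.0052 0.1029] psi 132.98 F [-0.69  0.47  0.26] T [-0.02 -0.15  0.01] open 0.0374
 shift [-0.0732 -0.2149  0.0027] twist 45.18 q6 end -19.2 dist 0.227
```

View pics/z13.png

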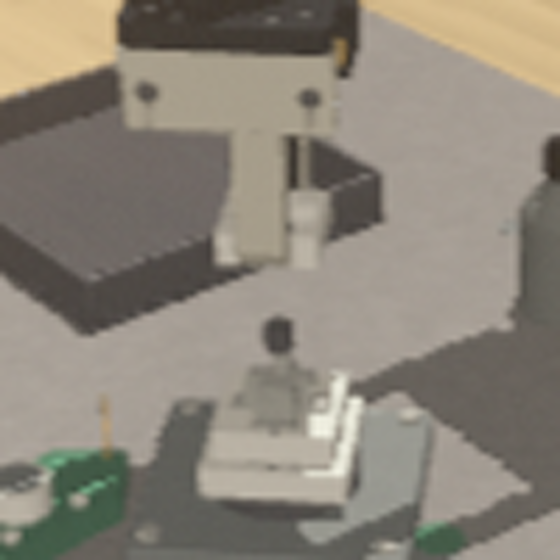

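send_rows(
  motion=[
    [[-0.012,-0.036,0],7],
    [[-0.024,-0.072,0],15],
    [[-0.037,-0.108,0],23],
    [[-0.049,-0.144,0],31],
    [[-0.061,-0.18,0],38],
    [[-0.073,-0.215,0],45.2],
    [[-0.073,-0.215,0],45.2],
    [[-0.073,-0.215,0.03],45.2],
    [[-0.073,-0.215,0.07],45.2],
    [[-0.073,-0.215,0.1],45.2],
    [[-0.073,-0.215,0.1],45.2],
    [[-0.073,-0.215,0.1],45.2],
  ],
)

```text
t: 18.3
tool_pos: [0.4965, -0.1944, 0.0024]
orientation: [2.262, 2.179, 0.001]
force: [0.7, -0.5, 0.4]
opening: 0.0377
```

```bash
python3 -c "
from H import *
plan(.4968,-.1948,-.0145,87.8)
s=snap('scene')
cv2.imwrite('pics/z14.png',cv2.resize(s[110:210,220:330],(616,560),interpolation=cv2.INTER_CUBIC))"
```

```text
t 18.3 pos [ 0.4965 -0.1944  0.0024] psi 87.84 F [ 0.67 -0.47  0.38] T [-0.02 -0.11 -0.02] open 0.0377
 shift [-0.0003  0.0003  0.0169] twist 0.04 q6 end -19.2 dist 0.017
```

View pics/z14.png

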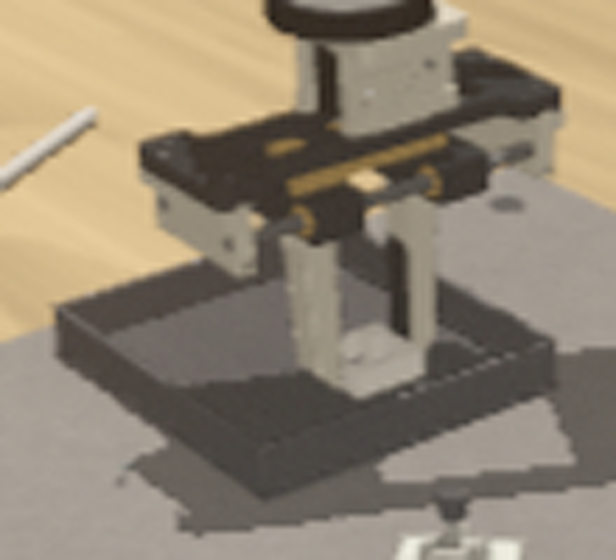

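send_rows(
  motion=[
    [[0,0,0.007],0],
    [[0,0,0.014],0],
    [[0,0,0.014],0],
    [[0,0,0.014],0],
  ],
)

```text
t: 18.85
tool_pos: [0.4957, -0.1947, -0.0126]
orientation: [-2.264, -2.178, 0.0]
force: [0.5, -0.2, -0.0]
opening: 0.0375
```

send_rows(
  motion=[
    [[0,0,0],0],
    [[0,0,0],0],
    [[0,0,0],0],
    [[0,0,-0.03],0],
    [[0,0,-0.07],0],
    [[0,0,-0.11],0],
    [[0,0,-0.11],0],
  ],
  jaw=0.06,
)

```text
t: 19.73
tool_pos: [0.4986, -0.1961, 0.1018]
orientation: [2.259, 2.173, 0.004]
force: [0.7, -0.7, -0.1]
opening: 0.0601
```

```bash
python3 -c "
from H import *
plan(.6036,.0052,.085,133)
s=snap('scene')
cv2.imwrite('pics/z15.png',cv2.resize(s[110:250,220:360],(560,560),interpolation=cv2.INTER_CUBIC))"
```

```text
t 19.73 pos [ 0.4986 -0.1961  0.1018] psi 87.78 F [ 0.69 -0.73 -0.12] T [ 0.02 -0.04  0.07] open 0.0601
 shift [0.2053 0.097  0.0168] twist -45.22 q6 end -42.5 dist 0.228
```

View pics/z15.png

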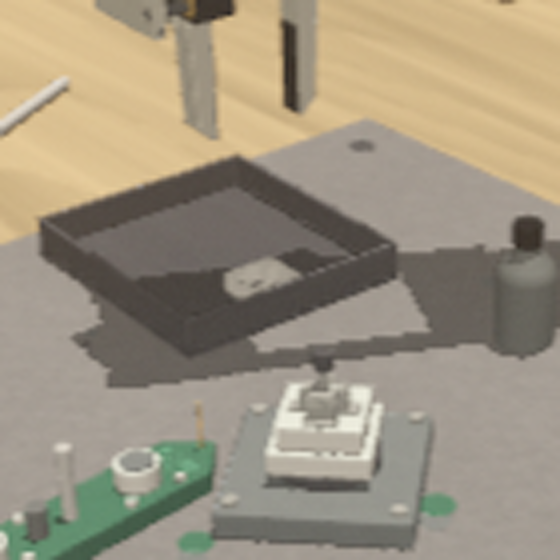

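send_rows(
  motion=[
    [[0.041,0.02,0],-10],
    [[0.082,0.04,0],-20],
    [[0.122,0.06,0],-30],
    [[0.163,0.08,0],-40],
    [[0.204,0.1,0],-45.2],
    [[0.204,0.1,0],-45.2],
    [[0.204,0.1,0],-45.2],
    [[0.204,0.1,0],-45.2],
  ],
)

```text
t: 20.78
tool_pos: [0.6027, 0.0042, 0.0967]
orientation: [-1.256, -2.879, 0.001]
force: [-0.2, 0.2, 0.0]
opening: 0.0598
```

```bash
python3 -c "
from H import *
plan(.6036,.0052,.0175,133)"
```

```text
t 20.77 pos [0.6027 0.0042 0.0967] psi 132.87 F [-0.18  0.19  0.04] T [-0.03 -0.1  -0.02] open 0.0598
 shift [0.0001 0.0014 0.0792] twist -0.13 q6 end -42.5 dist 0.079
```

send_rows(
  motion=[
    [[0,0.0012,0.03],0],
    [[0,0.0012,0.06],0],
    [[0,0.0012,0.079],0],
    [[0,0.0012,0.079],0],
    [[0,0.0012,0.079],0],
    [[0,0.0012,0.079],0],
  ],
)

```text
t: 21.52
tool_pos: [0.6057, 0.006, 0.0201]
orientation: [1.252, 2.878, 0.001]
force: [-0.2, -0.4, -0.5]
opening: 0.0598
```

send_rows(
  motion=[
    [[0,0,0],0],
    [[0,0,0],0],
    [[0,0,0],0],
    [[0,0,0],0],
  ],
  jaw=0.0,
)

```text
t: 22.02
tool_pos: [0.6048, 0.0061, 0.0191]
orientation: [1.253, 2.88, 0.0]
force: [-1.3, -0.4, 5.8]
opening: 0.0465
```

send_rows(
  motion=[
    [[0,0,-0.003],0],
    [[0,0,-0.006],0],
    [[0,0,-0.012],0],
    [[0,0,-0.02],0],
    [[0,0,-0.03],0],
    [[0,0,-0.045],0],
    [[0,0,-0.06],0],
    [[0,0,-0.075],0],
    [[0,0,-0.085],0],
    [[0,0,-0.085],0],
  ],
)

```text
t: 23.28
tool_pos: [0.6053, 0.0061, 0.1048]
orientation: [1.253, 2.879, 0.001]
force: [-0.4, -0.7, -0.4]
opening: 0.0468
```

```bash
python3 -c "
from H import *
plan(.4948,-.2468,.0,87.8)
s=snap('scene')
cv2.imwrite('pics/z16.png',cv2.resize(s[110:250,220:360],(560,560),interpolation=cv2.INTER_CUBIC))"
```

```text
t 23.27 pos [0.6053 0.0061 0.1048] psi 132.98 F [-0.42 -0.73 -0.43] T [ 0.02 -0.14 -0.06] open 0.0468
 shift [-0.1095 -0.2534  0.1046] twist 45.18 q6 end -24.3 dist 0.295
```

View pics/z16.png

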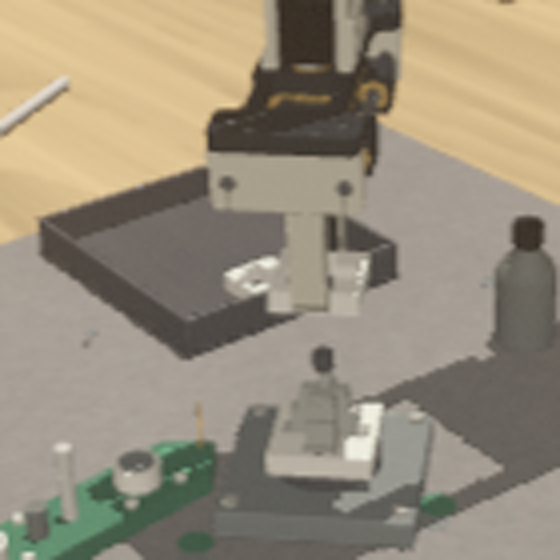

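send_rows(
  motion=[
    [[-0.016,-0.036,0],6],
    [[-0.031,-0.072,0],13],
    [[-0.047,-0.109,0],19],
    [[-0.063,-0.145,0],26],
    [[-0.078,-0.181,0],32],
    [[-0.094,-0.217,0],39],
    [[-0.11,-0.253,0],45.2],
    [[-0.11,-0.253,0],45.2],
    [[-0.11,-0.253,0.04],45.2],
    [[-0.11,-0.253,0.08],45.2],
    [[-0.11,-0.253,0.1],45.2],
    [[-0.11,-0.253,0.1],45.2],
  ],
)

```text
t: 24.82
tool_pos: [0.4931, -0.2454, 0.0016]
orientation: [-2.26, -2.176, 0.001]
force: [-0.8, 0.0, -1.0]
opening: 0.047
```

send_rows(
  motion=[
    [[0,0,0.007],0],
    [[0,0,0.014],0],
    [[0,0,0.017],0],
    [[0,0,0.017],0],
    [[0,0,0.017],0],
  ],
)

```text
t: 25.45
tool_pos: [0.4945, -0.247, -0.0133]
orientation: [2.264, 2.178, 0.0]
force: [-0.6, -0.4, -1.0]
opening: 0.0469
```

send_rows(
  motion=[
    [[0,0,0],0],
    [[0,0,0],0],
    [[0,0,0],0],
    [[0,0,-0.03],0],
    [[0,0,-0.07],0],
    [[0,0,-0.11],0],
    [[0,0,-0.11],0],
    [[0,0,-0.11],0],
    [[0,0,-0.11],0],
  ],
  jaw=0.07,
)

```text
t: 26.58
tool_pos: [0.4933, -0.2462, 0.0947]
orientation: [-2.262, -2.176, 0.001]
force: [-0.7, 0.2, 0.4]
opening: 0.0699
```

```bash
python3 -c "
from H import *
plan(.6036,.0052,.085,133)
s=snap('scene')
cv2.imwrite('pics/z17.png',cv2.resize(s[110:250,220:360],(560,560),interpolation=cv2.INTER_CUBIC))"
```

```text
t 26.57 pos [ 0.4933 -0.2462  0.0947] psi 87.78 F [-0.68  0.21  0.42] T [ 0.04 -0.04  0.01] open 0.0699
 shift [0.2555 0.1005 0.0098] twist -45.22 q6 end -42.5 dist 0.275
```

View pics/z17.png

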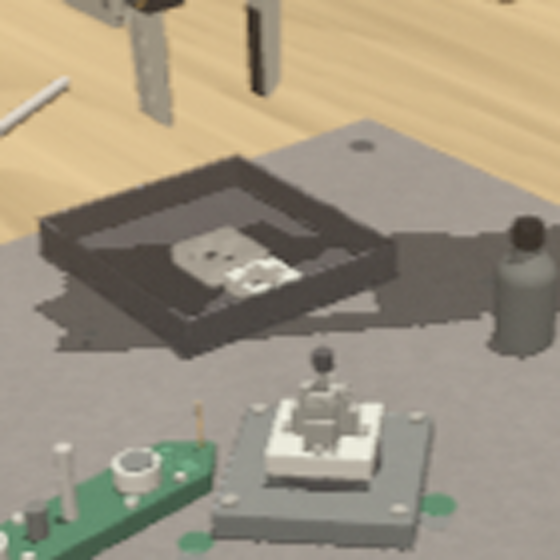

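send_rows(
  motion=[
    [[0.043,0.017,0],-8],
    [[0.086,0.033,0],-16],
    [[0.128,0.05,0],-24],
    [[0.171,0.066,0],-32],
    [[0.214,0.083,0],-40],
    [[0.256,0.099,0],-45.2],
    [[0.256,0.099,0],-45.2],
    [[0.256,0.099,0],-45.2],
    [[0.256,0.099,0.03],-45.2],
    [[0.256,0.099,0.03],-45.2],
  ],
  jaw=0.075,
)

```text
t: 27.88
tool_pos: [0.6003, 0.0039, 0.0635]
orientation: [-1.254, -2.874, 0.003]
force: [-0.5, 0.3, -0.5]
opening: 0.0749
```

```bash
python3 -c "
from H import *
plan(.6036,.0052,.0045,133)"
```

```text
t 27.88 pos [0.6003 0.0039 0.0635] psi 132.85 F [-0.48  0.3  -0.52] T [ 0.04 -0.17 -0.03] open 0.0749
 shift [-0.0015  0.0035  0.059 ] twist -0.15 q6 end -42.5 dist 0.059
```

send_rows(
  motion=[
    [[0,0,0.02],0],
    [[0,0,0.04],0],
    [[0,0,0.058],0],
    [[0,0,0.058],0],
    [[0,0,0.058],0],
    [[0,0,0.058],0],
  ],
)

```text
t: 28.62
tool_pos: [0.6041, 0.0051, 0.0095]
orientation: [1.253, 2.879, 0.001]
force: [-0.1, -0.2, -0.5]
opening: 0.0751
```

send_rows(
  motion=[
    [[0,0,0],0],
    [[0,0,0],0],
    [[0,0,0],0],
    [[0,0,0],0],
  ],
  jaw=0.0,
)

```text
t: 29.12
tool_pos: [0.6035, 0.0051, 0.0088]
orientation: [1.253, 2.88, 0.0]
force: [-0.4, 0.2, 2.6]
opening: 0.0566
```

send_rows(
  motion=[
    [[0,0,-0.003],0],
    [[0,0,-0.006],0],
    [[0,0,-0.012],0],
    [[0,0,-0.02],0],
    [[0,0,-0.03],0],
    [[0,0,-0.045],0],
    [[0,0,-0.06],0],
    [[0,0,-0.075],0],
    [[0,0,-0.095],0],
    [[0,0,-0.095],0],
    [[0,0,-0.095],0],
  ],
)

```text
t: 30.5
tool_pos: [0.6031, 0.0051, 0.1032]
orientation: [-1.253, -2.881, 0.0]
force: [-0.1, -0.6, -1.0]
opening: 0.0565
```

```bash
python3 -c "
from H import *
plan(.4926,-.3048,.0,87.8)
s=snap('scene')
cv2.imwrite('pics/z18.png',cv2.resize(s[110:250,220:360],(560,560),interpolation=cv2.INTER_CUBIC))"
```

```text
t 30.5 pos [0.6031 0.0051 0.1032] psi 132.98 F [-0.08 -0.6  -1.03] T [ 0.01 -0.1   0.03] open 0.0565
 shift [-0.1514 -0.2921  0.1033] twist 45.18 q6 end -29.5 dist 0.345
```

View pics/z18.png

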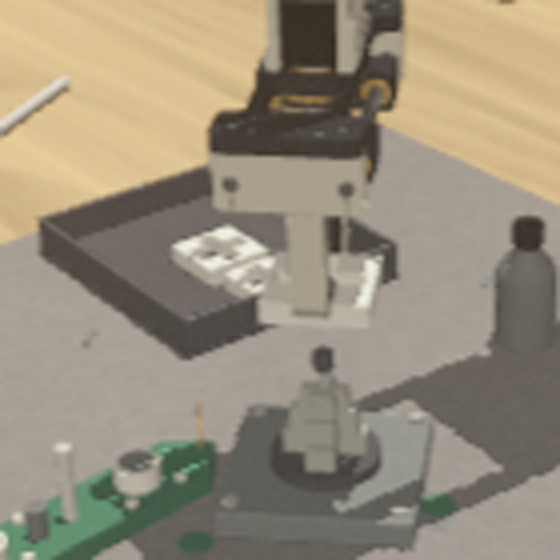

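send_rows(
  motion=[
    [[-0.019,-0.036,0],5],
    [[-0.038,-0.073,0],11],
    [[-0.057,-0.11,0],17],
    [[-0.076,-0.146,0],23],
    [[-0.095,-0.183,0],29],
    [[-0.114,-0.219,0],35],
    [[-0.133,-0.256,0],41],
    [[-0.151,-0.292,0],45.2],
    [[-0.151,-0.292,0],45.2],
    [[-0.151,-0.292,0],45.2],
    [[-0.151,-0.292,0.04],45.2],
    [[-0.151,-0.292,0.075],45.2],
  ],
)

```text
t: 32.05
tool_pos: [0.4931, -0.303, 0.0274]
orientation: [2.261, 2.18, 0.001]
force: [-0.4, 0.4, -1.7]
opening: 0.0564
```

send_rows(
  motion=[
    [[0,0,0.015],0],
    [[0,0,0.027],0],
    [[0,0,0.037],0],
    [[0,0,0.037],0],
    [[0,0,0.037],0],
    [[0,0,0.037],0],
  ],
)

```text
t: 32.8
tool_pos: [0.4931, -0.3049, -0.0077]
orientation: [2.263, 2.177, 0.0]
force: [-0.1, -0.5, -0.2]
opening: 0.0564
```

send_rows(
  motion=[
    [[0,0,0],0],
    [[0,0,0],0],
    [[0,0,0],0],
    [[0,0,-0.03],0],
    [[0,0,-0.07],0],
    [[0,0,-0.11],0],
    [[0,0,-0.11],0],
    [[0,0,-0.11],0],
    [[0,0,-0.11],0],
  ],
  jaw=0.08,
)

```text
t: 33.92
tool_pos: [0.4915, -0.3036, 0.0996]
orientation: [-2.262, -2.176, 0.001]
force: [-0.5, 0.1, 0.1]
opening: 0.08
```

```bash
python3 -c "
from H import *
t=snap('top','t19.png')
s=snap('scene')
cv2.imwrite('pics/z19.png',np.hstack([cv2.resize(s[110:250,220:360],(400,400),interpolation=cv2.INTER_CUBIC),cv2.resize(t[170:270,370:470],(400,400),interpolation=cv2.INTER_CUBIC)]))
for nm,u,v,r,rr,th in(('L',245,168,24,.020,140),('M',238,228,22,.017,140),('S',165,190,20,.0135,125)):
    c,cc,R_,p=cog(t,u,v,r,rr,thr=th);print(nm,np.round(c,4),np.round(cc,4),round(R_,4),gaps(p,150 if nm!='S' else 130))
plan(.6349,.1858,.06,17.5)
"
```

```text
L [0.6599 0.1962] [0.6624 0.1958] 0.0458 [(np.float64(102.5), 40), (np.float64(199.0), 37), (np.float64(293.0), 59), (np.float64(15.5), 40)]
M [0.4872 0.1947] [0.4874 0.1938] 0.0388 [(np.float64(54.5), 46), (np.float64(142.5), 70), (np.float64(233.0), 47), (np.float64(325.0), 45)]
S [0.5728 0.3797] [0.5734 0.3799] 0.0335 [(np.float64(110.0), 83), (np.float64(198.0), 53), (np.float64(288.5), 52), (np.float64(17.5), 50)]
t 34.02 pos [ 0.4917 -0.3038  0.0999] psi 87.77 F [-0.49  0.17  0.08] T [-0.01 -0.11 -0.02] open 0.0803
 shift [0.4947 0.1242 0.0403] twist 70.27 q6 end 88.8 dist 0.512
```

View pics/z19.png

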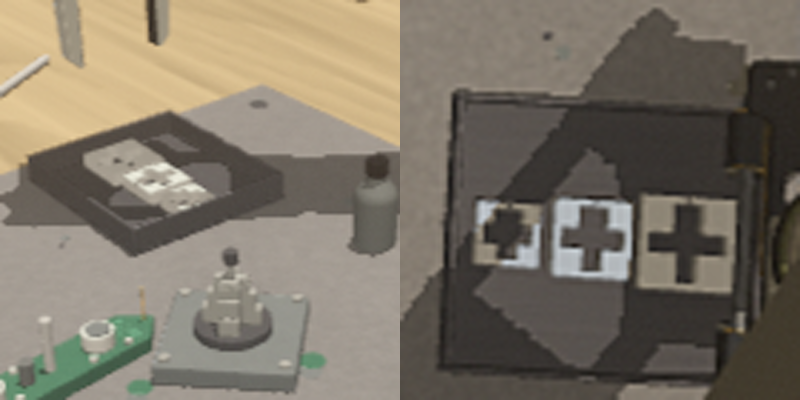

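View pics/t19.png

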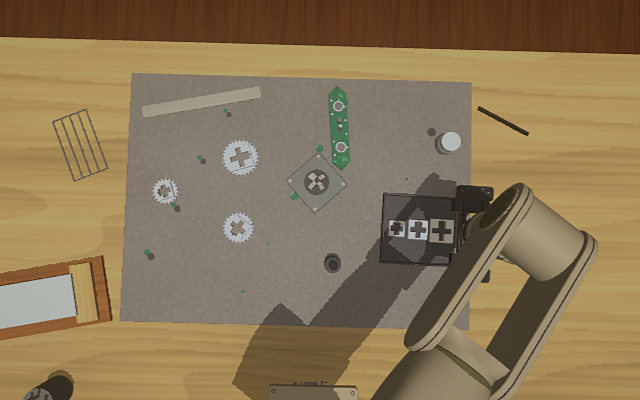

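```bash
python3 -c "
from H import *
t=snap('top')
for rr in (.017,.0185,.020,.0215):
    c,cc,R_,p=cog(t,240,157,24,rr,thr=140);print(np.round(c,4),np.round(cc,4),round(R_,4),gaps(p,150))
cv2.imwrite('pics/z20.png',np.hstack([cv2.resize(t[157-24:157+24,240-24:240+24],(390,390),interpolation=cv2.INTER_CUBIC),cv2.resize(t[182-16:182+16,316-16:316+16],(390,390),interpolation=cv2.INTER_CUBIC)]))
"
```

```text
[0.6622 0.1962] [0.6624 0.1958] 0.0458 [(np.float64(109.0), 47), (np.float64(197.0), 45), (np.float64(285.5), 72), (np.float64(17.5), 46)]
[0.6622 0.1962] [0.6624 0.1958] 0.0458 [(np.float64(109.0), 43), (np.float64(196.0), 43), (np.float64(286.0), 65), (np.float64(18.0), 43)]
[0.6622 0.1962] [0.6624 0.1958] 0.0458 [(np.float64(109.0), 39), (np.float64(196.5), 38), (np.float64(287.0), 59), (np.float64(19.0), 41)]
[0.6622 0.1962] [0.6624 0.1958] 0.0458 [(np.float64(109.0), 37), (np.float64(197.5), 34), (np.float64(287.0), 55), (np.float64(18.0), 37)]
```

View pics/z20.png

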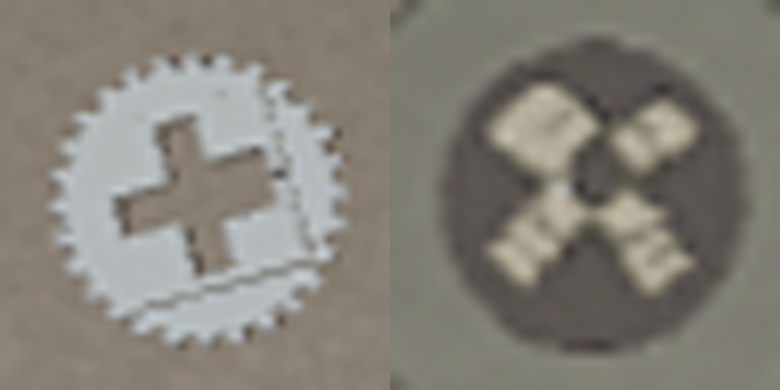

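```bash
python3 -c "
from H import *
plan(.6622,.1972,.1,17.6)
"
```

```text
t 34.08 pos [ 0.4918 -0.3039  0.1001] psi 87.78 F [ 0.13 -0.6  -0.95] T [-0.04 -0.09 -0.  ] open 0.08
 shift [5.073e-01 1.508e-01 5.000e-04] twist 70.18 q6 end 89.0 dist 0.529
```

send_rows(
  motion=[
    [[0.05,0.015,0],7],
    [[0.102,0.03,0],14],
    [[0.153,0.045,0],21],
    [[0.204,0.06,0],28],
    [[0.255,0.075,0],35],
    [[0.306,0.091,0],42],
    [[0.357,0.106,0],49],
    [[0.408,0.121,0],56],
    [[0.459,0.136,0],63],
    [[0.507,0.151,0],70.2],
    [[0.507,0.151,0],70.2],
    [[0.507,0.151,0],70.2],
  ],
)

```text
t: 35.58
tool_pos: [0.6625, 0.1961, 0.1005]
orientation: [3.104, 0.482, -0.002]
force: [-0.0, -0.7, -0.3]
opening: 0.0795
```

send_rows(
  motion=[
    [[0,0,0],0],
    [[0,0,0],0],
    [[0,0,0.03],0],
    [[0,0,0.06],0],
    [[0,0,0.06],0],
    [[0,0,0.06],0],
  ],
)

```text
t: 36.33
tool_pos: [0.6637, 0.1961, 0.0428]
orientation: [-3.105, -0.479, -0.002]
force: [0.8, 0.9, 0.4]
opening: 0.08
```

```bash
python3 -c "
from H import *
plan(.6622,.1972,-.0165,17.6)
s=snap('scene')
t=snap('top','t21.png')
cv2.imwrite('pics/z21.png',cv2.resize(s[180:320,280:420],(560,560),interpolation=cv2.INTER_CUBIC))
"
```

```text
t 36.33 pos [0.6637 0.1961 0.0428] psi 17.55 F [0.8  0.86 0.42] T [ 0.05 -0.01 -0.02] open 0.08
 shift [-0.0012 -0.0015  0.0593] twist -0.05 q6 end 89.0 dist 0.059
```

View pics/z21.png

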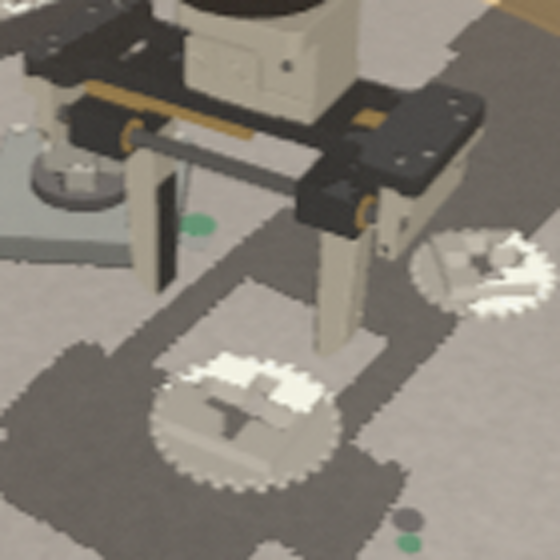

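send_rows(
  motion=[
    [[-0.001,-0.0015,0.02],0],
    [[-0.001,-0.0015,0.04],0],
    [[-0.001,-0.0015,0.052],0],
    [[-0.001,-0.0015,0.052],0],
    [[-0.001,-0.0015,0.052],0],
  ],
)

```text
t: 37.05
tool_pos: [0.662, 0.1975, -0.0103]
orientation: [3.105, 0.48, 0.001]
force: [0.1, 0.3, 0.4]
opening: 0.0798
```

```bash
python3 -c "
from H import *
plan(.6622,.1972,-.0165,17.6)
s=snap('scene')
cv2.imwrite('pics/z22.png',cv2.resize(s[220:320,300:400],(560,560),interpolation=cv2.INTER_CUBIC))
"
```

```text
t 37.05 pos [ 0.662   0.1975 -0.0103] psi 17.58 F [0.08 0.29 0.39] T [ 0.02 -0.02  0.02] open 0.0798
 shift [0.0001 0.0004 0.0062] twist -0.02 q6 end 89.0 dist 0.006
```

View pics/z22.png

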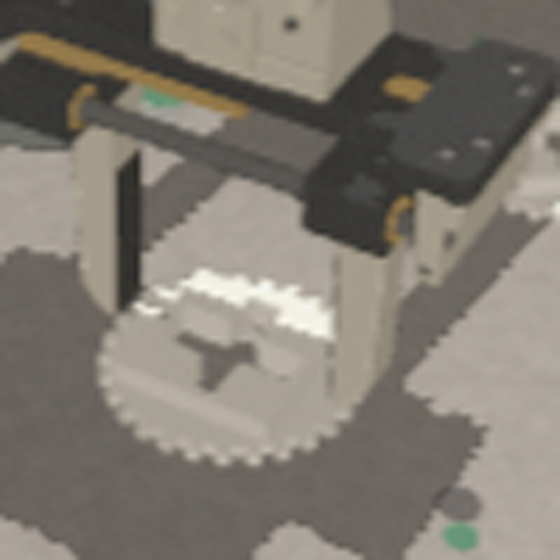

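Well placed. Down the last 6 mm and grip.

send_rows(
  motion=[
    [[0,0,0.003],0],
    [[0,0,0.006],0],
    [[0,0,0.006],0],
    [[0,0,0.006],0],
  ],
)

```text
t: 37.6
tool_pos: [0.6617, 0.1974, -0.0166]
orientation: [3.105, 0.48, -0.0]
force: [-0.6, 0.3, -0.0]
opening: 0.08
```

send_rows(
  motion=[
    [[0,0,0],0],
    [[0,0,0],0],
    [[0,0,0],0],
    [[0,0,0],0],
    [[0,0,0],0],
  ],
  jaw=0.0,
  squeeze=30,
)

```text
t: 38.22
tool_pos: [0.6617, 0.1975, -0.0165]
orientation: [-3.105, -0.48, -0.0]
force: [-0.1, -0.0, -0.0]
opening: 0.0566
```

send_rows(
  motion=[
    [[0,0,-0.005],0],
    [[0,0,-0.012],0],
    [[0,0,-0.025],0],
    [[0,0,-0.05],0],
    [[0,0,-0.08],0],
    [[0,0,-0.11],0],
    [[0,0,-0.12],0],
    [[0,0,-0.12],0],
    [[0,0,-0.12],0],
  ],
)

```text
t: 39.35
tool_pos: [0.6606, 0.1972, 0.1017]
orientation: [3.105, 0.48, -0.004]
force: [1.1, 0.1, -0.9]
opening: 0.0564
```

```bash
python3 -c "
from H import *
plan(.6036,.0052,.1,133)
s=snap('scene')
cv2.imwrite('pics/z23.png',cv2.resize(s[160:300,280:420],(560,560),interpolation=cv2.INTER_CUBIC))
"
```

```text
t 39.35 pos [0.6606 0.1972 0.1017] psi 17.58 F [ 1.05  0.08 -0.86] T [0.05 0.05 0.03] open 0.0564
 shift [-0.1124  0.1658  0.0019] twist -115.42 q6 end -42.5 dist 0.2
```

View pics/z23.png

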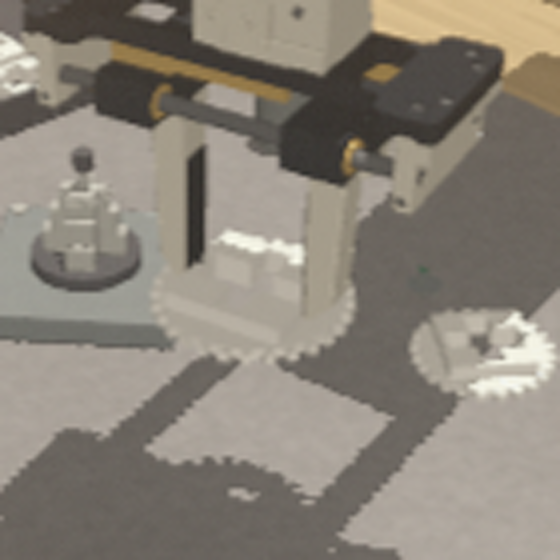

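send_rows(
  motion=[
    [[-0.009,0.014,0],-9.6],
    [[-0.018,0.028,0],-19.2],
    [[-0.028,0.042,0],-28.8],
    [[-0.038,0.056,0],-38.4],
    [[-0.047,0.07,0],-48],
    [[-0.056,0.084,0],-57.6],
    [[-0.066,0.097,0],-67.2],
    [[-0.075,0.111,0],-76.8],
    [[-0.084,0.124,0],-86.4],
    [[-0.094,0.138,0],-96],
    [[-0.103,0.152,0],-105.6],
    [[-0.112,0.166,0],-115.4],
  ],
)

```text
t: 40.9
tool_pos: [0.6039, 0.005, 0.1019]
orientation: [-1.244, -2.882, 0.001]
force: [-0.6, -0.0, -0.9]
opening: 0.0564
```

send_rows(
  motion=[
    [[0,0,0],0],
    [[0,0,0],0],
    [[0,0,0],0],
  ],
)

```text
t: 41.28
tool_pos: [0.605, 0.0061, 0.1031]
orientation: [-1.256, -2.879, -0.0]
force: [-0.6, 0.4, -0.1]
opening: 0.0561
```

```bash
python3 -c "
from H import *
plan(.6039,.0049,.08,133)
s=snap('scene')
cv2.imwrite('pics/z24.png',cv2.resize(s[140:240,251:351],(560,560),interpolation=cv2.INTER_CUBIC))
"
```

```text
t 41.27 pos [0.605  0.0061 0.1031] psi 132.88 F [-0.56  0.42 -0.11] T [-0.   -0.17  0.04] open 0.0561
 shift [-0.0002 -0.0016  0.0231] twist -0.12 q6 end -42.5 dist 0.023
```

View pics/z24.png

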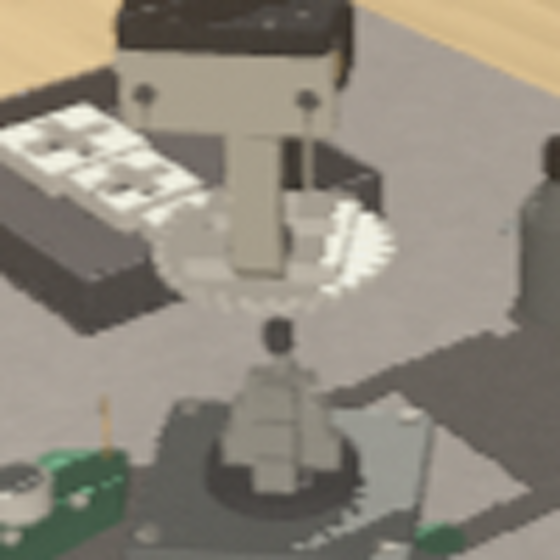

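send_rows(
  motion=[
    [[0,-0.0014,0.01],-0.1],
    [[0,-0.0014,0.025],-0.1],
    [[0,-0.0014,0.04],-0.1],
    [[0,-0.0014,0.048],-0.1],
    [[0,-0.0014,0.048],-0.1],
    [[0,-0.0014,0.048],-0.1],
    [[0,-0.0014,0.048],-0.1],
  ],
)

```text
t: 42.2
tool_pos: [0.6046, 0.0044, 0.0563]
orientation: [1.25, 2.881, 0.001]
force: [-0.2, -0.2, -0.1]
opening: 0.0562
```

```bash
python3 -c "
from H import *
plan(.6039,.0049,.01,133)
s=snap('scene')
cv2.imwrite('pics/z25.png',cv2.resize(s[140:240,251:351],(560,560),interpolation=cv2.INTER_CUBIC))
"
```

```text
t 42.2 pos [0.6046 0.0044 0.0563] psi 133.07 F [-0.2  -0.17 -0.15] T [ 0.   -0.15 -0.04] open 0.0562
 shift [ 0.0009 -0.0002  0.0462] twist 0.07 q6 end -42.5 dist 0.046
```

View pics/z25.png

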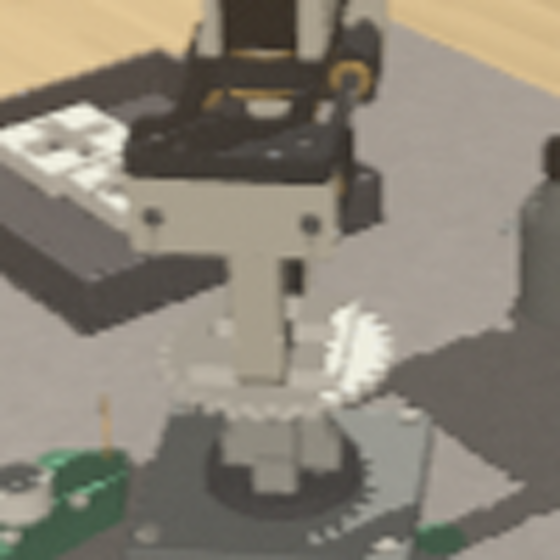

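send_rows(
  motion=[
    [[0.0008,0,0.0],0],
    [[0.0008,0,0.004],0],
    [[0.0008,0,0.008],0],
    [[0.0008,0,0.012],0],
    [[0.0008,0,0.016],0],
    [[0.0008,0,0.016],0],
  ],
)

```text
t: 43.0
tool_pos: [0.603, 0.0051, 0.0388]
orientation: [-1.25, -2.881, 0.0]
force: [-0.4, 0.3, -1.0]
opening: 0.056
```

```bash
python3 -c "
from H import *
plan(.6039,.0049,.0095,133)
"
```

```text
t 43.0 pos [0.603  0.0051 0.0388] psi 133.08 F [-0.41  0.29 -1.02] T [-0.02 -0.18  0.02] open 0.056
 shift [-0.0007  0.0006  0.0293] twist 0.08 q6 end -42.5 dist 0.029
```

Underside ~55 mm and no load: it is on the splines. Continue down.

send_rows(
  motion=[
    [[0,0.0004,0.004],0],
    [[0,0.0004,0.008],0],
    [[0,0.0004,0.012],0],
    [[0,0.0004,0.016],0],
    [[0,0.0004,0.018],0],
    [[0,0.0004,0.018],0],
  ],
)

```text
t: 43.75
tool_pos: [0.6035, 0.0053, 0.0212]
orientation: [-1.251, -2.881, 0.0]
force: [0.6, -0.2, -0.9]
opening: 0.0564
```

```bash
python3 -c "
from H import *
plan(.6039,.0049,.0095,133)
"
```

```text
t 43.75 pos [0.6035 0.0053 0.0212] psi 133.08 F [ 0.61 -0.18 -0.91] T [-0.03 -0.14  0.05] open 0.0564
 shift [-0.0006 -0.      0.0117] twist 0.08 q6 end -42.5 dist 0.012
```

send_rows(
  motion=[
    [[-0.0003,0,0.003],0],
    [[-0.0003,0,0.006],0],
    [[-0.0003,0,0.009],0],
    [[-0.0003,0,0.01],0],
    [[-0.0003,0,0.01],0],
  ],
)

```text
t: 44.38
tool_pos: [0.6038, 0.0051, 0.0113]
orientation: [-1.251, -2.882, 0.0]
force: [0.1, -0.1, -0.9]
opening: 0.056
```

```bash
python3 -c "
from H import *
plan(.6039,.0049,.0095,133)
"
```

```text
t 44.38 pos [0.6038 0.0051 0.0113] psi 133.08 F [ 0.07 -0.13 -0.89] T [ 0.03 -0.1   0.  ] open 0.056
 shift [-0.0002 -0.0001  0.0018] twist 0.08 q6 end -42.5 dist 0.002
```

Underside ~28 mm. Release it to drop the last bit, then raise.

send_rows(
  motion=[
    [[0,0,0.001],0],
    [[0,0,0.001],0],
    [[0,0,0.001],0],
  ],
)

```text
t: 44.75
tool_pos: [0.604, 0.0051, 0.0105]
orientation: [1.251, 2.882, 0.0]
force: [-0.1, 0.7, -1.0]
opening: 0.0567
```

send_rows(
  motion=[
    [[0,0,0],0],
    [[0,0,0],0],
    [[0,0,0],0],
    [[0,0,-0.01],0],
    [[0,0,-0.04],0],
    [[0,0,-0.08],0],
    [[0,0,-0.095],0],
    [[0,0,-0.095],0],
  ],
  jaw=0.075,
)

```text
t: 45.75
tool_pos: [0.605, 0.005, 0.1068]
orientation: [1.25, 2.879, 0.002]
force: [0.5, 0.1, -1.0]
opening: 0.075
```

```bash
python3 -c "
from H import *
plan(.4873,.196,.1,233.7)
s=snap('scene')
cv2.imwrite('pics/z26.png',cv2.resize(s[140:240,251:351],(560,560),interpolation=cv2.INTER_CUBIC))
"
```

```text
t 45.75 pos [0.605  0.005  0.1068] psi 133.08 F [ 0.48  0.13 -0.97] T [ 0.02 -0.09 -0.06] open 0.075
 shift [0.2199 0.0444 0.0065] twist -100.62 q6 end -121.8 dist 0.224
```

View pics/z26.png

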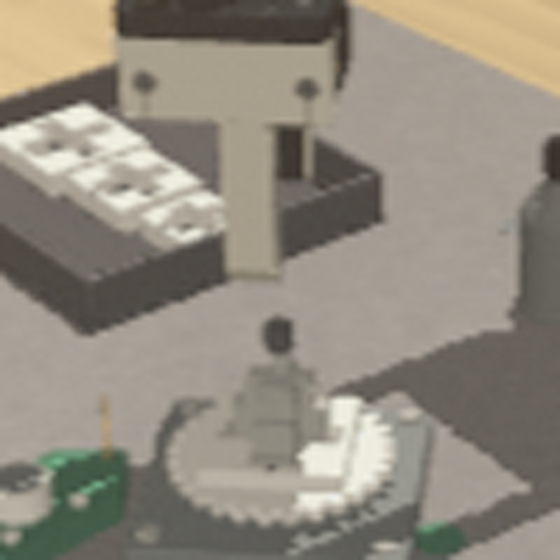

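```bash
python3 -c "
from H import *
t=snap('top','t27.png')
for rr in(.0155,.017,.018):
    c,cc,R_,p=cog(t,238,228,22,rr,thr=135);print(np.round(c,4),np.round(cc,4),round(R_,4),gaps(p,150))
c,cc,R_,p=cog(t,165,190,20,.0135,thr=125);print(np.round(c,4),np.round(cc,4),round(R_,4),gaps(p,130))
plan(.4873,.196,.1,233.7)
"
```

```text
[0.4873 0.195 ] [0.488  0.1939] 0.0385 [(np.float64(53.5), 54), (np.float64(143.5), 82), (np.float64(234.5), 56), (np.float64(323.5), 54)]
[0.4873 0.195 ] [0.488  0.1939] 0.0385 [(np.float64(53.5), 50), (np.float64(143.5), 74), (np.float64(234.0), 51), (np.float64(323.5), 50)]
[0.4873 0.195 ] [0.488  0.1939] 0.0385 [(np.float64(53.0), 47), (np.float64(144.5), 70), (np.float64(234.0), 49), (np.float64(323.5), 46)]
[0.5729 0.3797] [0.5726 0.3793] 0.0325 [(np.float64(110.5), 88), (np.float64(198.0), 57), (np.float64(288.0), 55), (np.float64(16.5), 54)]
t 45.85 pos [0.6031 0.0052 0.1039] psi 133.08 F [ 0.41 -0.28 -0.3 ] T [ 0.03 -0.15  0.01] open 0.0746
 shift [0.2184 0.0458 0.0042] twist -100.62 q6 end -121.8 dist 0.223
```

View pics/t27.png

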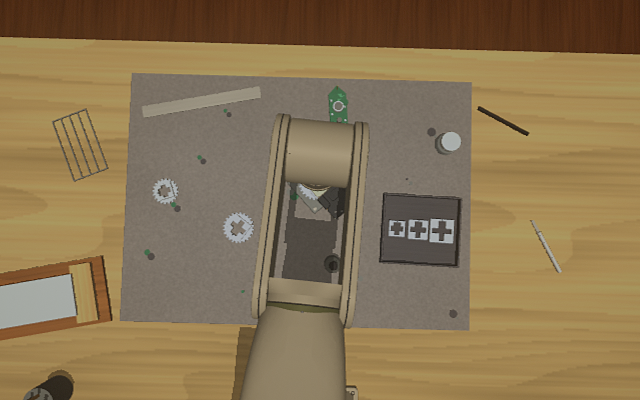

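send_rows(
  motion=[
    [[0.02,0.004,0],-9.2],
    [[0.04,0.008,0],-18.3],
    [[0.06,0.012,0],-27.5],
    [[0.08,0.016,0],-36.6],
    [[0.1,0.02,0],-45.7],
    [[0.12,0.025,0],-54.8],
    [[0.14,0.03,0],-64],
    [[0.16,0.034,0],-73],
    [[0.18,0.038,0],-82.2],
    [[0.2,0.042,0],-91.5],
    [[0.218,0.0455,0],-100.6],
    [[0.218,0.0455,0],-100.6],
  ],
)

```text
t: 47.35
tool_pos: [0.4866, 0.1958, 0.1034]
orientation: [1.418, -2.8, -0.001]
force: [-0.1, 0.0, -0.4]
opening: 0.075
```

send_rows(
  motion=[
    [[0,0,0.0],0],
    [[0,0,0.03],0],
    [[0,0,0.06],0],
    [[0,0,0.08],0],
    [[0,0,0.08],0],
    [[0,0,0.08],0],
  ],
)

```text
t: 48.1
tool_pos: [0.489, 0.1951, 0.0262]
orientation: [-1.416, 2.804, -0.0]
force: [0.2, 0.1, 0.4]
opening: 0.0752
```

```bash
python3 -c "
from H import *
plan(.4875,.1958,-.0165,233.8)
s=snap('scene')
cv2.imwrite('pics/z28.png',cv2.resize(s[160:300,340:480],(560,560),interpolation=cv2.INTER_CUBIC))
"
```

```text
t 48.1 pos [0.489  0.1951 0.0262] psi -126.42 F [0.15 0.06 0.36] T [ 0.08 -0.14  0.05] open 0.0752
 shift [0.0003 0.0016 0.0427] twist -0.22 q6 end -121.9 dist 0.043
```

View pics/z28.png

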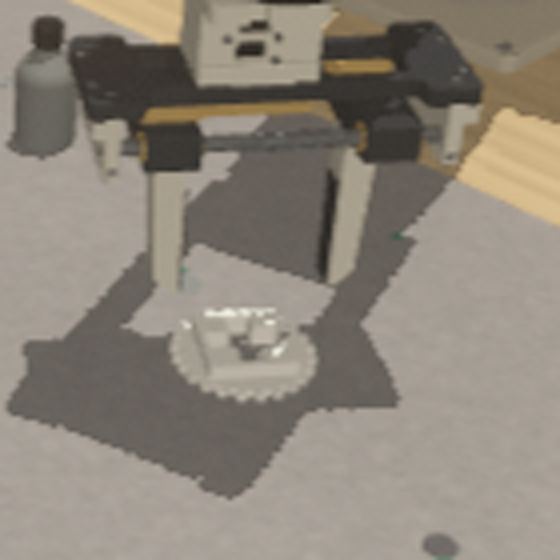

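send_rows(
  motion=[
    [[0.0003,0.0012,0.02],-0.2],
    [[0.0003,0.0012,0.036],-0.2],
    [[0.0003,0.0012,0.036],-0.2],
    [[0.0003,0.0012,0.036],-0.2],
    [[0.0003,0.0012,0.036],-0.2],
  ],
)

```text
t: 48.78
tool_pos: [0.4879, 0.1961, -0.0097]
orientation: [-1.423, 2.8, -0.0]
force: [-0.6, -0.3, -0.1]
opening: 0.0751
```

```bash
python3 -c "
from H import *
plan(.4875,.1958,-.0165,233.8)
s=snap('scene')
cv2.imwrite('pics/z29.png',cv2.resize(s[190:290,350:450],(560,560),interpolation=cv2.INTER_CUBIC))
"
```

```text
t 48.77 pos [ 0.4879  0.1961 -0.0097] psi -126.13 F [-0.59 -0.32 -0.12] T [ 0.07 -0.12  0.04] open 0.0751
 shift [0.0005 0.0002 0.0068] twist 0.07 q6 end -121.9 dist 0.007
```

View pics/z29.png

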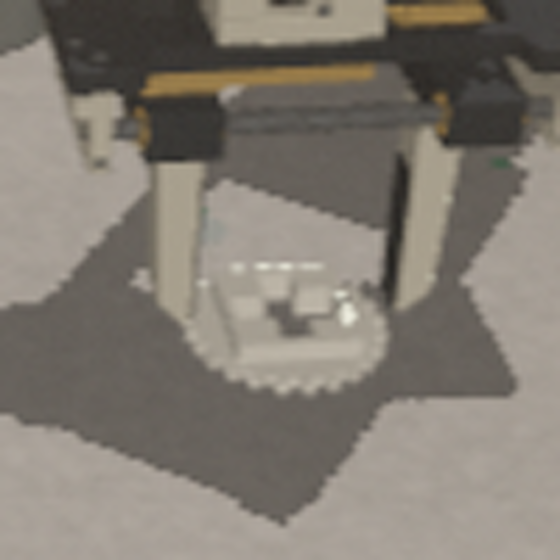

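send_rows(
  motion=[
    [[0.0003,0,0.003],0],
    [[0.0003,0,0.006],0],
    [[0.0003,0,0.006],0],
    [[0.0003,0,0.006],0],
  ],
)

```text
t: 49.32
tool_pos: [0.4869, 0.1956, -0.0166]
orientation: [1.423, -2.801, -0.0]
force: [-0.5, 0.1, -0.6]
opening: 0.0749
```

send_rows(
  motion=[
    [[0,0,0],0],
    [[0,0,0],0],
    [[0,0,0],0],
    [[0,0,0],0],
    [[0,0,0],0],
  ],
  jaw=0.0,
)

```text
t: 49.95
tool_pos: [0.487, 0.1956, -0.0165]
orientation: [-1.423, 2.801, 0.0]
force: [-0.4, -0.2, 1.0]
opening: 0.0465
```

send_rows(
  motion=[
    [[0,0,-0.005],0],
    [[0,0,-0.012],0],
    [[0,0,-0.025],0],
    [[0,0,-0.05],0],
    [[0,0,-0.08],0],
    [[0,0,-0.11],0],
    [[0,0,-0.12],0],
    [[0,0,-0.12],0],
    [[0,0,-0.12],0],
    [[0,0,-0.12],0],
  ],
)

```text
t: 51.2
tool_pos: [0.486, 0.1953, 0.102]
orientation: [1.422, -2.799, -0.001]
force: [0.4, 0.5, -1.3]
opening: 0.0464
```

```bash
python3 -c "
from H import *
plan(.6036,.0052,.1,133)
s=snap('scene')
cv2.imwrite('pics/z30.png',cv2.resize(s[140:280,330:470],(560,560),interpolation=cv2.INTER_CUBIC))
"
```

```text
t 51.2 pos [0.486  0.1953 0.102 ] psi -126.12 F [ 0.39  0.48 -1.33] T [ 0.15 -0.13  0.04] open 0.0464
 shift [ 0.0843 -0.2071  0.0018] twist 100.88 q6 end -42.5 dist 0.224
```

View pics/z30.png

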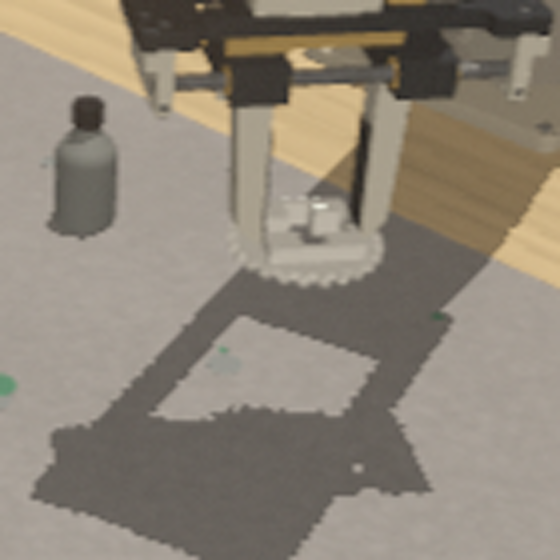

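send_rows(
  motion=[
    [[0.008,-0.019,0],9.2],
    [[0.015,-0.038,0],18.4],
    [[0.023,-0.057,0],27.6],
    [[0.031,-0.075,0],36.7],
    [[0.038,-0.094,0],45.8],
    [[0.046,-0.113,0],55],
    [[0.054,-0.132,0],64.2],
    [[0.061,-0.151,0],73.4],
    [[0.069,-0.17,0],82.6],
    [[0.077,-0.189,0],91.8],
    [[0.084,-0.207,0],100.9],
    [[0.084,-0.207,0],100.9],
  ],
)

```text
t: 52.75
tool_pos: [0.6046, 0.0048, 0.1026]
orientation: [-1.254, -2.88, 0.001]
force: [0.7, 0.8, -0.8]
opening: 0.0462
```

send_rows(
  motion=[
    [[0,0,0],0],
    [[0,0,0],0],
    [[0,0,0.015],0],
    [[0,0,0.03],0],
    [[0,0,0.03],0],
    [[0,0,0.03],0],
    [[0,0,0.03],0],
  ],
)

```text
t: 53.62
tool_pos: [0.6051, 0.0057, 0.074]
orientation: [1.253, 2.88, 0.001]
force: [-0.3, 0.3, -0.8]
opening: 0.0466
```

```bash
python3 -c "
from H import *
plan(.6033,.0056,.056,133)
s=snap('scene')
cv2.imwrite('pics/z31.png',cv2.resize(s[140:240,251:351],(560,560),interpolation=cv2.INTER_CUBIC))
"
```

```text
t 53.62 pos [0.6051 0.0057 0.074 ] psi 132.98 F [-0.28  0.33 -0.83] T [-0.06 -0.12 -0.01] open 0.0466
 shift [ 0.0012 -0.0014  0.018 ] twist -0.02 q6 end -42.5 dist 0.018
```

View pics/z31.png

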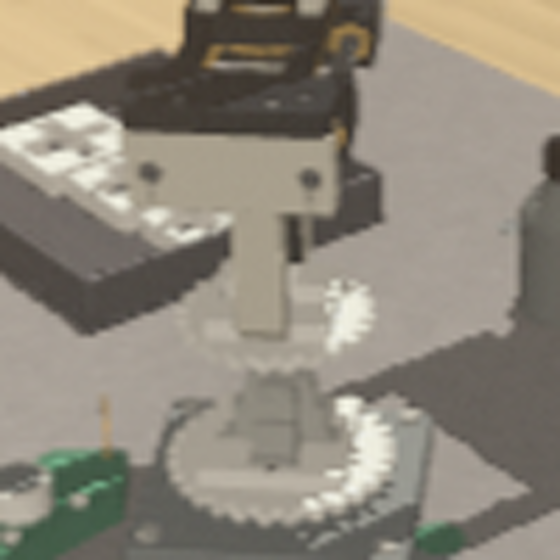

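send_rows(
  motion=[
    [[0.001,-0.001,0.005],0],
    [[0.001,-0.001,0.012],0],
    [[0.001,-0.001,0.018],0],
    [[0.001,-0.001,0.018],0],
    [[0.001,-0.001,0.018],0],
  ],
)

```text
t: 54.3
tool_pos: [0.6032, 0.0058, 0.0554]
orientation: [-1.253, -2.881, 0.0]
force: [0.6, -0.2, -0.1]
opening: 0.0465
```

send_rows(
  motion=[
    [[0,0,0],0],
  ],
)

```text
t: 54.42
tool_pos: [0.6035, 0.0058, 0.0557]
orientation: [1.253, 2.88, 0.0]
force: [0.2, -0.1, -1.5]
opening: 0.0463
```

send_rows(
  motion=[
    [[0,0,0],0],
  ],
)

```text
t: 54.55
tool_pos: [0.6034, 0.0058, 0.0557]
orientation: [1.253, 2.88, 0.0]
force: [0.5, 0.3, -0.8]
opening: 0.046
```

```bash
python3 -c "
from H import *
plan(.6033,.0056,.0237,133)
"
```

```text
t 54.55 pos [0.6034 0.0058 0.0557] psi 132.97 F [ 0.52  0.29 -0.77] T [ 0.01 -0.16 -0.02] open 0.046
 shift [-0.     -0.0002  0.032 ] twist -0.03 q6 end -42.5 dist 0.032
```

Settled on target. Step down; home is at reported z ≈ 0.0235.

send_rows(
  motion=[
    [[0,0,0.003],0],
    [[0,0,0.006],0],
    [[0,0,0.009],0],
    [[0,0,0.012],0],
    [[0,0,0.015],0],
    [[0,0,0.015],0],
  ],
)

```text
t: 55.3
tool_pos: [0.6029, 0.0058, 0.04]
orientation: [-1.253, -2.88, 0.0]
force: [1.7, 0.3, 0.0]
opening: 0.0464
```

```bash
python3 -c "
from H import *
plan(.6033,.0056,.0237,133)
"
```

```text
t 55.3 pos [0.6029 0.0058 0.04  ] psi 132.98 F [1.73 0.25 0.01] T [-0.   -0.14 -0.03] open 0.0464
 shift [-0.0004  0.0001  0.0163] twist -0.02 q6 end -42.5 dist 0.016
```

send_rows(
  motion=[
    [[0,0,0.003],0],
    [[0,0,0.006],0],
    [[0,0,0.009],0],
    [[0,0,0.012],0],
    [[0,0,0.014],0],
    [[0,0,0.014],0],
    [[0,0,0.014],0],
  ],
)

```text
t: 56.18
tool_pos: [0.6033, 0.0058, 0.0266]
orientation: [1.253, 2.881, 0.0]
force: [1.0, 1.1, -0.8]
opening: 0.0464
```

```bash
python3 -c "
from H import *
plan(.6033,.0056,.0237,133)
"
```

```text
t 56.17 pos [0.6033 0.0058 0.0266] psi 132.98 F [ 0.99  1.13 -0.79] T [-0.04 -0.17  0.02] open 0.0464
 shift [-0.0001 -0.0001  0.0029] twist -0.02 q6 end -42.5 dist 0.003
```

send_rows(
  motion=[
    [[0,0,0.001],0],
    [[0,0,0.002],0],
    [[0,0,0.002],0],
  ],
)

```text
t: 56.55
tool_pos: [0.6031, 0.0058, 0.0243]
orientation: [-1.253, -2.881, 0.0]
force: [0.4, 0.1, -1.4]
opening: 0.0461
```

send_rows(
  motion=[
    [[0,0,0],0],
    [[0,0,0],0],
    [[0,0,0],0],
    [[0,0,-0.01],0],
    [[0,0,-0.04],0],
    [[0,0,-0.08],0],
    [[0,0,-0.08],0],
    [[0,0,-0.08],0],
  ],
  jaw=0.065,
)

```text
t: 57.55
tool_pos: [0.6033, 0.0058, 0.1047]
orientation: [1.253, 2.88, 0.0]
force: [-0.1, 1.3, -0.6]
opening: 0.0651
```

```bash
python3 -c "
from H import *
s=snap('scene')
cv2.imwrite('pics/z32.png',cv2.resize(s[140:240,251:351],(560,560),interpolation=cv2.INTER_CUBIC))
t=snap('top','t32.png')
for rr in(.0115,.0125,.0135):
  c,cc,R_,p=cog(t,165,190,20,rr,thr=125);print(np.round(c,4),np.round(cc,4),round(R_,4),gaps(p,130),gaps(p,120))
plan(.5728,.3806,.1,198)
"
```

```text
[0.5729 0.3797] [0.5726 0.3793] 0.0325 [(np.float64(289.0), 63), (np.float64(109.0), 251)] [(np.float64(196.5), 66), (np.float64(288.0), 55), (np.float64(73.5), 172)]
[0.5729 0.3797] [0.5726 0.3793] 0.0325 [(np.float64(110.0), 101), (np.float64(197.5), 64), (np.float64(288.5), 58), (np.float64(16.5), 60)] [(np.float64(110.0), 91), (np.float64(197.5), 56), (np.float64(288.5), 54), (np.float64(17.5), 54)]
[0.5729 0.3797] [0.5726 0.3793] 0.0325 [(np.float64(110.0), 87), (np.float64(198.0), 57), (np.float64(288.0), 55), (np.float64(16.5), 54)] [(np.float64(110.0), 83), (np.float64(197.5), 52), (np.float64(288.0), 51), (np.float64(17.0), 49)]
t 57.65 pos [0.6023 0.0059 0.1032] psi 132.98 F [ 0.41 -0.46 -0.65] T [-0.03 -0.13  0.03] open 0.0654
 shift [0.2942 0.2339 0.0033] twist -65.02 q6 end -74.4 dist 0.376
```

View pics/z32.png

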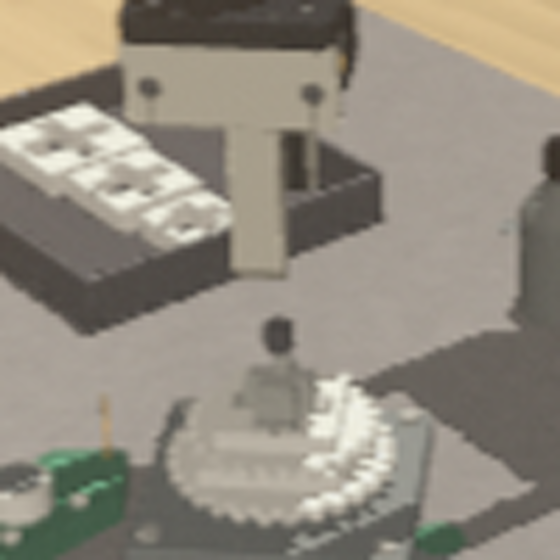

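send_rows(
  motion=[
    [[0.037,0.029,0],-8],
    [[0.074,0.058,0],-16],
    [[0.11,0.088,0],-24],
    [[0.147,0.117,0],-33],
    [[0.184,0.146,0],-41],
    [[0.22,0.175,0],-49],
    [[0.257,0.204,0],-57],
    [[0.294,0.233,0],-65.2],
    [[0.294,0.233,0],-65.2],
    [[0.294,0.233,0],-65.2],
  ],
)

```text
t: 58.9
tool_pos: [0.5725, 0.3791, 0.1029]
orientation: [0.495, -3.1, 0.002]
force: [0.7, 0.2, 0.1]
opening: 0.0647
```

send_rows(
  motion=[
    [[0,0,0.0],0],
    [[0,0,0.03],0],
    [[0,0,0.06],0],
    [[0,0,0.08],0],
    [[0,0,0.08],0],
    [[0,0,0.08],0],
    [[0,0,0.08],0],
  ],
)

```text
t: 59.78
tool_pos: [0.5745, 0.3803, 0.0264]
orientation: [-0.496, 3.1, 0.002]
force: [0.4, 0.4, 0.3]
opening: 0.0649
```

```bash
python3 -c "
from H import *
plan(.5728,.3806,-.0165,198.2)
s=snap('scene')
cv2.imwrite('pics/z33.png',cv2.resize(s[220:360,380:520],(560,560),interpolation=cv2.INTER_CUBIC))
"
```

```text
t 59.77 pos [0.5745 0.3803 0.0264] psi -161.83 F [0.43 0.38 0.28] T [ 0.09 -0.21 -0.02] open 0.0649
 shift [0.0016 0.0008 0.0429] twist -0.03 q6 end -74.6 dist 0.043
```

View pics/z33.png

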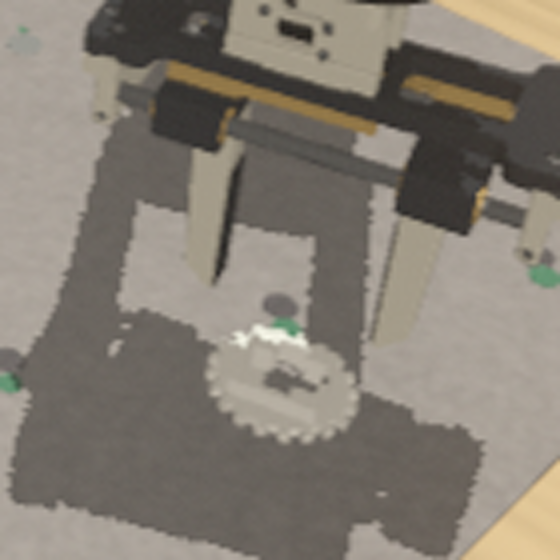

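send_rows(
  motion=[
    [[0.001,0.0006,0.02],0],
    [[0.001,0.0006,0.036],0],
    [[0.001,0.0006,0.036],0],
    [[0.001,0.0006,0.036],0],
    [[0.001,0.0006,0.036],0],
    [[0.001,0.0006,0.036],0],
  ],
)

```text
t: 60.58
tool_pos: [0.5727, 0.3803, -0.0108]
orientation: [-0.496, 3.101, 0.001]
force: [-0.1, 0.7, 1.2]
opening: 0.065
```

```bash
python3 -c "
from H import *
plan(.5728,.3806,-.0165,198.2)
s=snap('scene')
cv2.imwrite('pics/z34.png',cv2.resize(s[260:360,400:500],(560,560),interpolation=cv2.INTER_CUBIC))
"
```

```text
t 60.58 pos [ 0.5727  0.3803 -0.0108] psi -161.82 F [-0.14  0.69  1.17] T [ 0.08 -0.19 -0.04] open 0.065
 shift [-0.0002  0.0003  0.0057] twist -0.02 q6 end -74.6 dist 0.006
```

View pics/z34.png

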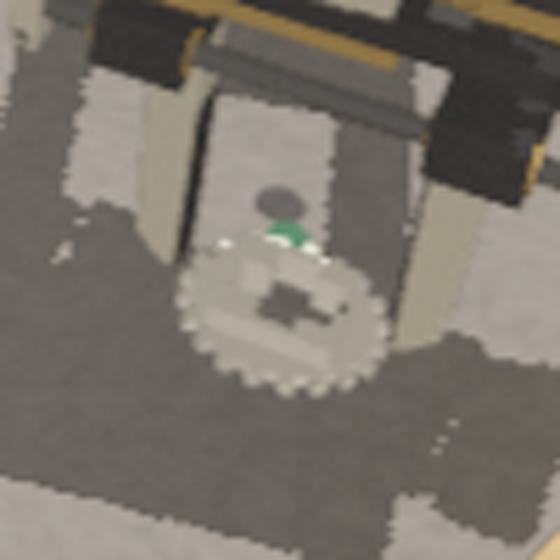

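send_rows(
  motion=[
    [[0,0,0.003],0],
    [[0,0,0.0055],0],
    [[0,0,0.0055],0],
    [[0,0,0.0055],0],
  ],
)

```text
t: 61.12
tool_pos: [0.5721, 0.38, -0.0171]
orientation: [0.496, -3.102, 0.0]
force: [0.2, 0.9, -0.1]
opening: 0.0652
```

send_rows(
  motion=[
    [[0,0,0],0],
    [[0,0,0],0],
    [[0,0,0],0],
    [[0,0,0],0],
    [[0,0,0],0],
  ],
  jaw=0.0,
)

```text
t: 61.75
tool_pos: [0.5722, 0.38, -0.017]
orientation: [-0.496, 3.102, 0.0]
force: [-0.2, 0.2, -1.0]
opening: 0.0374
```

send_rows(
  motion=[
    [[0,0,-0.005],0],
    [[0,0,-0.012],0],
    [[0,0,-0.025],0],
    [[0,0,-0.05],0],
    [[0,0,-0.08],0],
    [[0,0,-0.11],0],
    [[0,0,-0.12],0],
    [[0,0,-0.12],0],
    [[0,0,-0.12],0],
    [[0,0,-0.12],0],
  ],
)

```text
t: 63.0
tool_pos: [0.5712, 0.3795, 0.1011]
orientation: [0.496, -3.1, 0.001]
force: [-0.6, 0.3, -0.7]
opening: 0.0372
```

```bash
python3 -c "
from H import *
plan(.6036,.0052,.1,133)
s=snap('scene')
cv2.imwrite('pics/z35.png',cv2.resize(s[200:340,380:520],(560,560),interpolation=cv2.INTER_CUBIC))
"
```

```text
t 63.0 pos [0.5712 0.3795 0.1011] psi -161.82 F [-0.6   0.26 -0.65] T [ 0.1  -0.14  0.03] open 0.0372
 shift [ 0.086  -0.3657  0.0015] twist 65.18 q6 end -42.5 dist 0.376
```

View pics/z35.png

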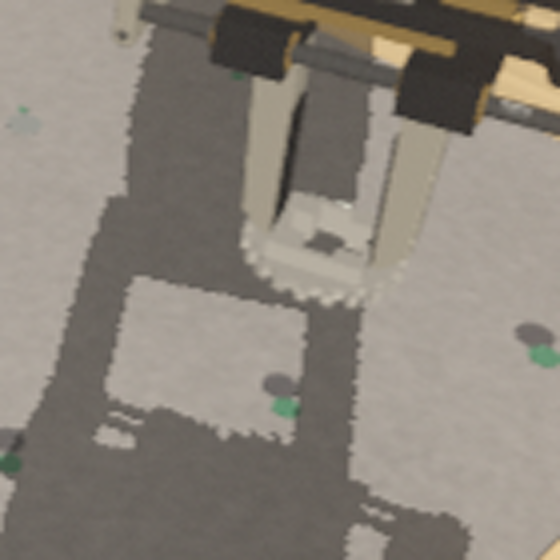

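send_rows(
  motion=[
    [[0.009,-0.037,0],6.5],
    [[0.017,-0.073,0],13],
    [[0.026,-0.11,0],19.5],
    [[0.035,-0.146,0],26],
    [[0.044,-0.183,0],32.6],
    [[0.052,-0.219,0],39],
    [[0.061,-0.256,0],45.6],
    [[0.07,-0.292,0],52],
    [[0.078,-0.329,0],58.6],
    [[0.087,-0.365,0],65.2],
    [[0.087,-0.365,0],65.2],
    [[0.087,-0.365,0],65.2],
  ],
)

```text
t: 64.55
tool_pos: [0.603, 0.0064, 0.1025]
orientation: [-1.252, -2.88, -0.0]
force: [-0.9, -0.1, -1.8]
opening: 0.0372
```

send_rows(
  motion=[
    [[0,0,0],0],
    [[0,0,0],0],
    [[0,0,0.01],0],
    [[0,0,0.025],0],
    [[0,0,0.025],0],
    [[0,0,0.025],0],
    [[0,0,0.025],0],
  ],
)

```text
t: 65.42
tool_pos: [0.6037, 0.006, 0.0784]
orientation: [1.253, 2.88, 0.0]
force: [-1.0, -0.8, -0.6]
opening: 0.0374
```

```bash
python3 -c "
from H import *
plan(.6031,.0058,.056,133)
s=snap('scene')
cv2.imwrite('pics/z36.png',cv2.resize(s[140:240,251:351],(560,560),interpolation=cv2.INTER_CUBIC))
"
```

```text
t 65.42 pos [0.6037 0.006  0.0784] psi 132.97 F [-1.04 -0.83 -0.62] T [-0.07 -0.17  0.  ] open 0.0374
 shift [ 0.0003 -0.0006  0.0224] twist -0.03 q6 end -42.4 dist 0.022
```

View pics/z36.png

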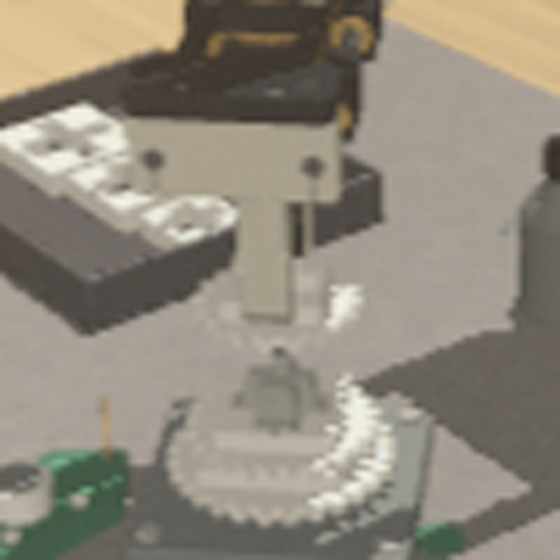

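send_rows(
  motion=[
    [[0.0003,-0.0004,0.006],0],
    [[0.0003,-0.0004,0.012],0],
    [[0.0003,-0.0004,0.018],0],
    [[0.0003,-0.0004,0.023],0],
    [[0.0003,-0.0004,0.023],0],
    [[0.0003,-0.0004,0.023],0],
    [[0.0003,-0.0004,0.023],0],
  ],
)

```text
t: 66.35
tool_pos: [0.6031, 0.006, 0.0553]
orientation: [1.253, 2.88, 0.0]
force: [-0.3, 0.3, -0.1]
opening: 0.0376
```

```bash
python3 -c "
from H import *
plan(.6031,.0058,.0372,133)
"
```

```text
t 66.35 pos [0.6031 0.006  0.0553] psi 132.98 F [-0.28  0.28 -0.1 ] T [-0.   -0.14 -0.01] open 0.0376
 shift [-0.0001 -0.0002  0.0181] twist -0.02 q6 end -42.4 dist 0.018
```

send_rows(
  motion=[
    [[0,0,0.003],0],
    [[0,0,0.006],0],
    [[0,0,0.009],0],
    [[0,0,0.012],0],
    [[0,0,0.015],0],
    [[0,0,0.015],0],
    [[0,0,0.015],0],
  ],
)

```text
t: 67.22
tool_pos: [0.6029, 0.006, 0.04]
orientation: [1.253, 2.881, 0.0]
force: [-0.3, 0.0, -0.1]
opening: 0.0375
```

```bash
python3 -c "
from H import *
plan(.6031,.0058,.0372,133)
"
```

```text
t 67.22 pos [0.6029 0.006  0.04  ] psi 132.98 F [-0.28  0.02 -0.1 ] T [-0.01 -0.1   0.  ] open 0.0375
 shift [-0.0003 -0.      0.0028] twist -0.02 q6 end -42.4 dist 0.003
```

send_rows(
  motion=[
    [[0,0,0.001],0],
    [[0,0,0.002],0],
    [[0,0,0.002],0],
  ],
)

```text
t: 67.6
tool_pos: [0.6027, 0.006, 0.0378]
orientation: [-1.253, -2.881, 0.0]
force: [0.8, 0.1, 0.2]
opening: 0.0371
```

send_rows(
  motion=[
    [[0,0,0],0],
    [[0,0,0],0],
    [[0,0,0],0],
    [[0,0,-0.01],0],
    [[0,0,-0.03],0],
    [[0,0,-0.06],0],
    [[0,0,-0.06],0],
    [[0,0,-0.06],0],
  ],
  jaw=0.06,
)

```text
t: 68.6
tool_pos: [0.6031, 0.006, 0.0984]
orientation: [1.253, 2.88, 0.0]
force: [-0.8, -0.3, -0.9]
opening: 0.0596
```

```bash
python3 -c "
from H import *
plan(.6036,.0052,.1,133)
s=snap('scene')
cv2.imwrite('pics/z37.png',cv2.resize(s[170:240,266:336],(560,560),interpolation=cv2.INTER_CUBIC))
"
```

```text
t 68.6 pos [0.6031 0.006  0.0984] psi 132.97 F [-0.82 -0.3  -0.95] T [ 0.02 -0.06 -0.07] open 0.0596
 shift [-0.0009 -0.0001 -0.0016] twist -0.03 q6 end -42.5 dist 0.002
```

View pics/z37.png

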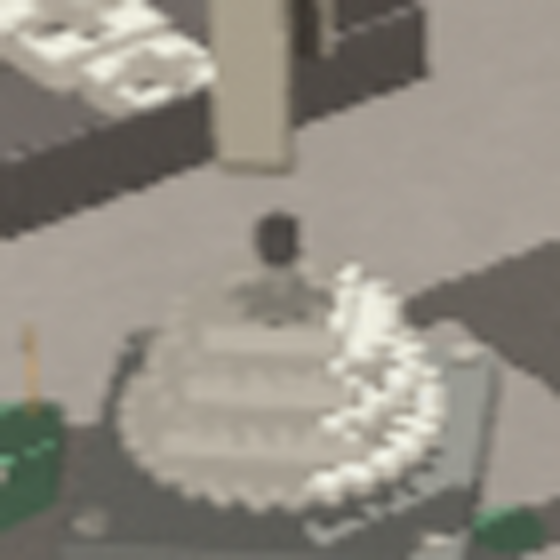

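```bash
python3 -c "
from H import *
c,s_=np.cos(np.radians(43)),np.sin(np.radians(43))
for nm,d,z in(('S',.019,.054),('M',.0235,.040),('L',.0285,.026)):
    for lab,zz,dd in(('bosstop',z+.013,d),('bossbot',z+.005,d),('rimfront',z+.005,{'S':.032,'M':.038,'L':.045}[nm]),('rimbot',z,{'S':.032,'M':.038,'L':.045}[nm])):
        print(nm,lab,proj('scene',[.6037+dd*c,.0041+dd*s_,zz]).round(1))
s=snap('scene').astype(int).mean(axis=2)
for v in range(202,238):print(v,s[v,296:303].mean().round(0),end='; ')
"
```

```text
S bosstop [299.6 210.8]
S bossbot [299.7 214. ]
S rimfront [298.8 217.3]
S rimbot [298.9 219.2]
M bosstop [299.5 217.4]
M bossbot [299.6 220.5]
M rimfront [298.6 224.3]
M rimbot [298.7 226.2]
L bosstop [299.4 224.1]
L bossbot [299.5 227.2]
L rimfront [298.3 231.6]
L rimbot [298.4 233.5]
202 111.0; 203 135.0; 204 146.0; 205 133.0; 206 125.0; 207 124.0; 208 123.0; 209 130.0; 210 143.0; 211 173.0; 212 176.0; 213 176.0; 214 160.0; 215 156.0; 216 161.0; 217 168.0; 218 173.0; 219 176.0; 220 171.0; 221 158.0; 222 155.0; 223 162.0; 224 168.0; 225 172.0; 226 175.0; 227 165.0; 228 156.0; 229 155.0; 230 158.0; 231 165.0; 232 160.0; 233 127.0; 234 97.0; 235 91.0; 236 92.0; 237 92.0;
```

send_rows(
  motion=[
    [[-0.0007,0,0],0],
    [[-0.0007,0,0],0],
    [[-0.0007,0,0],0],
    [[-0.0007,0,0],0],
    [[-0.0007,0,0.015],0],
    [[-0.0007,0,0.03],0],
    [[-0.0007,0,0.03],0],
    [[-0.0007,0,0.03],0],
  ],
  jaw=0.0,
)

```text
t: 69.7
tool_pos: [0.6031, 0.0055, 0.0676]
orientation: [-1.253, -2.88, 0.0]
force: [-0.5, -0.3, 0.2]
opening: 0.0001
```

send_rows(
  motion=[
    [[0,0,0.002],0],
    [[0,0,0.004],0],
    [[0,0,0.006],0],
    [[0,0,0.008],0],
    [[0,0,0.009],0],
    [[0,0,0.009],0],
  ],
)

```text
t: 70.45
tool_pos: [0.6036, 0.0055, 0.0591]
orientation: [1.253, 2.88, 0.0]
force: [-0.7, 0.2, 3.6]
opening: 0.0003
```

send_rows(
  motion=[
    [[0,0,0.001],0],
    [[0,0,0.002],0],
    [[0,0,0.003],0],
    [[0,0,0.003],0],
  ],
)

```text
t: 70.95
tool_pos: [0.6036, 0.0055, 0.0559]
orientation: [1.253, 2.88, 0.0]
force: [1.8, -0.3, 2.4]
opening: 0.0006
```

send_rows(
  motion=[
    [[0,0,0.001],0],
    [[0,0,0.002],0],
    [[0,0,0.002],0],
  ],
)

```text
t: 71.32
tool_pos: [0.6037, 0.0055, 0.055]
orientation: [1.253, 2.88, 0.0]
force: [-1.9, 0.4, 11.5]
opening: 0.0005
```

send_rows(
  motion=[
    [[0,0,0.001],0],
    [[0,0,0.0015],0],
    [[0,0,0.0015],0],
  ],
)

```text
t: 71.7
tool_pos: [0.6038, 0.0055, 0.0549]
orientation: [1.253, 2.88, 0.0]
force: [-8.1, 0.6, 21.3]
opening: 0.0004
```

Bottomed at the same height as the first probe (0.0549), 21 N. Raise and clear away to look.

send_rows(
  motion=[
    [[0,0,-0.02],0],
    [[0,0,-0.06],0],
    [[0,0,-0.11],0],
    [[-0.05,-0.05,-0.12],0],
    [[-0.1,-0.09,-0.12],0],
    [[-0.14,-0.13,-0.12],0],
    [[-0.18,-0.17,-0.12],0],
    [[-0.2,-0.2,-0.12],0],
    [[-0.2,-0.2,-0.12],0],
    [[-0.2,-0.2,-0.12],0],
  ],
)

```text
t: 72.95
tool_pos: [0.5931, -0.2764, 0.172]
orientation: [-1.253, -2.88, -0.001]
force: [-1.1, 0.0, -0.8]
opening: 0.0002
```

```bash
python3 -c "
from H import *
plan(.6036,.0052,.1,133)
s=snap('scene');t=snap('top')
cv2.imwrite('pics/z38.png',np.hstack([cv2.resize(s[170:240,266:336],(390,390),interpolation=cv2.INTER_CUBIC),cv2.resize(t[182-34:182+34,316-34:316+34],(390,390),interpolation=cv2.INTER_CUBIC)]))
cv2.imwrite('pics/s38.png',s);cv2.imwrite('pics/t38.png',t)
"
```

```text
t 72.95 pos [ 0.5931 -0.2764  0.172 ] psi 132.97 F [-1.06  0.02 -0.81] T [ 0.01 -0.14 -0.04] open 0.0002
 shift [0.1988 0.1996 0.0723] twist -0.03 q6 end -42.5 dist 0.291
```

View pics/z38.png

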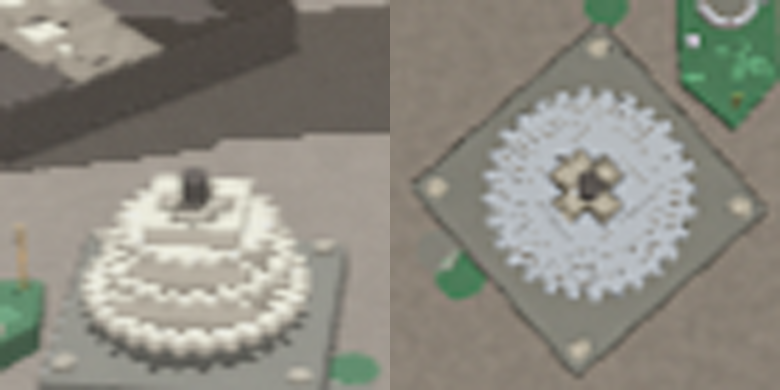

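View pics/s38.png

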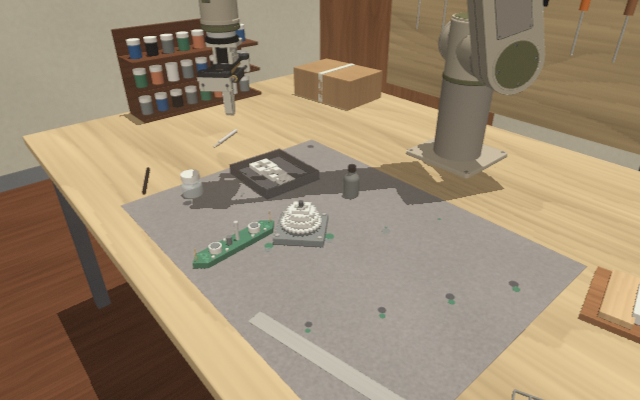

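View pics/t38.png

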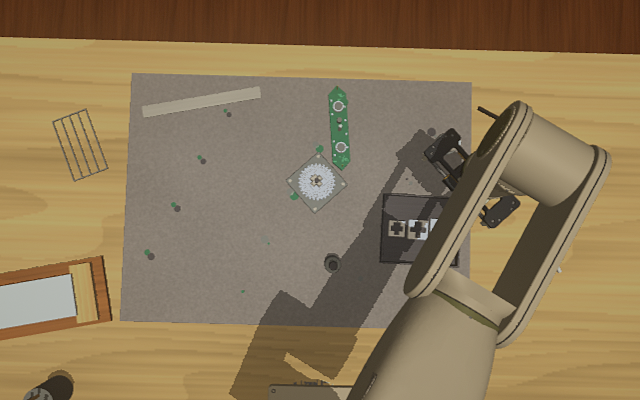

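```bash
python3 -c "
from plant import ticket
print(ticket.close_job())"
```

```text
the job is handed in; nothing more can be done
None
```

I pulled the pin fully up, lifted the three collars off and put them side by side in the tray. I then slid the large, medium and small cogs onto the hub in that order and pressed the pin down. The job was handed in at about 73 s of robot time, and no verdict came back.

**Last checks:**
- **Cogs:** before I pressed the pin, the edges of all three cogs in the scene view lay within about a pixel (roughly 2.5 mm) of where they should be when home. No cog met any resistance going down.
- **Pin:** it stopped at the same reported height as when I first touched it (0.0549 m, 21 N). The final pictures show its head low, as at the start.
- **Collars:** all three lay flat in the tray in the views after placing. In the last top view the arm partly hides the tray.
- **Bystanders:** the ship, jar and bottle look unmoved in the final pictures. I compared these by eye and did not measure them.
- **Arm:** the gripper ended 0.17 m up, touching nothing.

**What disagreed:**
- **Fingertip height:** the real fingertips sit about 24.5 mm above the reported TCP, so my first grip on the pin closed on air. I found the offset by touching the pin head and used it from then on.
- **Hub position:** gripping the pin placed the hub 1.1 mm further along y than the cameras did. I corrected every placement for it.
- **Large cog:** it was knocked about 3 cm aside during the run, so I measured it again before picking it up.

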